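Unlock the rented battery pack and lift it from its charging cradle

ROBOT

A 6-joint arm with a two-finger parallel gripper is mounted at the origin on the work surface. World frame = base frame: x ahead of the robot, y to its left, z up, the work surface at z = 0. Lengths are in mm, angles in rad, forces in N, time in s.
With the tool pointing down it reaches from about 400 to 925 mm from the base axis. Payload 12.5 kg.
Tool frame: the origin (TCP) lies at the very end of the fingers, on their centre line; the grasp point (between the pads) lies env.grip_point_offset behind it (env.grip_point_offset is the distance from the TCP to the grasp point, in mm); y points along the fingers, z is the direction in which the jaws open and shut, and the axes are right-handed (so a half turn about y gives the same grasp; the last joint's range is limited). The gripper opens to 95 mm and grips with 3 to 60 N. Pads are 20 mm wide; open, the fingers measure 119 mm over their backs; the gripper's body (75 mm by 180 mm) begins 59 mm behind the grasp point.
Start: joints at [1.017, 0.491, 1.559, -0, 1.092, -0.106], TCP at [270.601, 563.402, 214.661] pointing down, gripper open.
Joint ranges: [-3.1, 3.1], [-0.84, 2.19], [0.05, 2.79], [-1.13, 4.28], [0.06, 2.93], [-2.69, 2.69]. Speed limits (rad/s): [2.22, 2.22, 2.79, 3.14, 3.14, 3.14].

INTERFACE

Orientations are given as [roll, pitch, yaw] about the fixed x, y, z axes, in that order (R = Rz(yaw) Ry(pitch) Rx(roll)).
In Python, from cell import readout, read_camera, env, nets gives the robot as it stands.
- The arm moves only by the tool apply_moves, never from a script. Its argument "increments" is a list of rows, each a list of 3 entries, a list of its own where there are three numbers: the shift along the tool's x, y, z in cm, then the turn, a rotation vector about the tool's x, y, z in degrees, then the finger opening in cm, from 0 to 9.51. A call has exactly 5 rows; each row shifts and turns the pose as measured when the row begins, along the tool's axes as they then stand; what a row does not reach is not made up. A row lasts 1/8 s, in which the tool goes at most 62.5 mm and 10.7 degrees, less where a joint would pass 70% of its speed; a pose out of reach is approached as far as the arm can. A call with a gripper value outside its range is refused whole. The fingers move at their own pace and stop on an object; the grip force is fixed at half the most. Time passes only in rows, so rows that do not move let the fingers close, or fill a call up. It gives the time, the measured TCP pose, the force and the opening at its end, in the units of the state.
- readout.state(): the state, without advancing time (a new reading comes with each control period).
- read_camera(name): name is "scene" or "top" or "wrist"; returns a dict with "img" (384x512x3 uint8, red, green, blue), "vfov" (degrees; the focal length in pixels is half the picture's height over the tangent of half this angle, whatever the lens; pixels are square), "cx", "cy" (the principal point, pixels), "distortion" ([k1, k2, p1, p2, k3] as OpenCV has them; the pictures are not rectified), "rvec" (rotation vector, rad) and "tvec" (3), from world to camera coordinates, as OpenCV has them; the wrist camera has in their place "mount" (4x4, takes a point from camera to tool coordinates, whose origin is the TCP and whose axes are the tool frame's). Camera axes: x right, y down, z forward; pixel columns grow to the right and rows downward; lengths in mm; the calibration is good to about 2 mm. A picture is of the moment at which its call begins: read the wrist's pose just before it. There is no depth.
- env.job_done(): hands the job in, once; it reports no verdict.
Trained networks look in a picture, given as the dict that the camera call returned (one of the last four; its "shot" number tells which), for a name from the list of things; names that differ only in an ending like _2 or _b are one class to them, and where a whole thing is asked for, a point or a joint stands for the part that bears it (a point fixed in the world has none). Each returns a list of dicts, best first, with "confidence" (0 to 1); they miss things now and then, are a little off and sometimes report something else, mostly with a low value. They report only what shows in the picture. A call takes as long as a camera call. They do not tell look-alikes from the thing itself.
- nets.look_for(picture, thing): "point" ([x, y, z] in mm, in the coordinates of the camera as it stood for that picture, good to about 4 mm: the middle of the surface that is visible of it).
- nets.mark_of(picture, thing): "point" ([x, y, z] in mm, in the coordinates of the camera as it stood for that picture, good to about 4 mm: a listed point, or the origin of a listed thing).
The state is a dict: "t": time; "joints": joint angles; "qvel": joint speeds; "tau": joint torques, N m; "eef_pos": TCP position; "tcp_rot": TCP orientation; "ft_force": force on the tool from outside, world axes, zero at the start; "moment": the same for the moment, N m; "opening": opening from 0.0 (shut) to 1.0 (fully open).
Only numpy, scipy, OpenCV 4.12 (cv2) and the standard library are available. Lean on these libraries where they do the work, as an engineer would, in place of code of your own. Each camera call takes 0.05 s, during which the arm holds its last target. There are 200 camera calls.

TASK

Take the key with the single side bit off its nail, push it fully home in the keyhole of the middle bay of the charging cradle (feel for the hidden slot below it, do not force it), turn it clockwise until it stops and leave it standing there. Then lift the freed middle battery pack straight up out from between its neighbours and set it down gently, upright on the plywood, right beside the yellow lantern without touching it (no more than 20 cm from middle to middle). Leave the other packs locked in, the other keys on their nails, and everything else where it is.

Things in the scene. Friction and masses are not known exactly. Their poses are not given: they have to be found in the camera images.
- key: Steel key to use, 64 mm long, 50 g, hanging upright. Origin at the shaft's tip, +z up to the bow, +y the way the bit points, x across the thickness. Round shaft 7 mm, rounded tip. One bit: 4 mm thick (x), 4 to 16 mm above the tip, reaching 13 mm out in +y. A nail runs through the bow along the key's x, free end at -x. To unhook: raise 4 mm, then draw 40 mm towards the key's -x.
- key_bow (a point): Centre of the key's bow, 50 mm above its tip: a flat rectangular frame, 28 mm high, 30 mm wide (key y), 8 mm thick (x), bars 7 mm; in it a hole 16 mm wide, 14 mm high, hung by its top bar (so it can rise 9 mm on the nail). Grip it by its two flat edges, 30 mm apart along y.
- key_flat: Another household's key on another nail: same bow, a flat toothed blade. Leave it. Origin at its tip, z up. Which key hangs on which nail varies.
- key_pipe: Another key on another nail: same bow, a plain 10 mm round shaft, 46 mm long, no bit. Leave it. Origin at its tip, z up.
- board: Fixed wooden key rack: a bar 180 mm wide (y), z = 76 to 105 mm, 12 mm thick, on two posts (to 108 mm) and a foot. Origin at table height below the middle of the bar's front face, which looks to -x. Three level steel nails, 5 mm thick, at z = 90 mm, y = -66, 0, 66 mm, stick out 42 mm to -x; the keys hang about 26 mm in front of the bar, bits to +y.
- cradle: Fixed grey steel charging cradle, three bays side by side across y, 68 mm apart; x from -97 to 66 mm, y +-104 mm. Origin at the underside below the middle bay's centre. Floor 6 mm thick; dividers and guide strips reach z = 70, back wall 74 mm. Along its -x side runs the lock rail (x = -97 to -57 mm), top face at z = 92 mm, one keyhole for each bay.
- keyhole (a point): Middle keyhole: where the shaft goes in, on the rail's top face (cradle x -73, y 0, z 92 mm); axes as the cradle's. The hole in the 4 mm plate is 9.6 mm wide at the shaft and flares to 26 mm at its end 15.5 mm out towards -x: the bit goes in pointing to cradle -x, within 0.6 rad. Fully home, the key's tip is 22 mm below, the bow's lower edge 14 mm above this face.
- barrel_top (a point): On the keyhole's axis, 5 mm below the face: top of the hidden brass barrel. Its slot for the bit (6.2 mm wide, 13 mm deep; 9.5 mm square at the shaft) was left anywhere up to 0.45 rad either side of cradle -x. A bit that misses it stops here, key tip about 9 mm below the face: lift a little, turn a little, press lightly (3 to 6 N; never over 60 N).
- bolt (a point): Where the hidden bolt sits in the groove of the pack's -x end. It turns with the barrel. Only a key fully home turns freely: clockwise from above (bit from cradle -x to +y), some 0.12 N m of friction, to a hard stop 1.35 rad from -x; the pack is free from about 1 rad. The barrel stays where it is left, and a turned key stands captive in the lock.
- pack: Middle battery pack, black, 110 (x) by 52 (y) by 80 mm, 0.55 to 0.9 kg. Origin at the centre of its underside, z up; in the cradle its axes are the cradle's, its underside 6 mm above the table. A rib (12 mm wide, 4.5 mm proud) down each long side runs between guide strips with 1.5 mm play: it comes out only straight up, free once raised 66 mm.
- pack_bar (a point): Centre of the pack's carrying bar, 108 mm above its underside: along the pack's x, 14 mm wide (y), 12 mm high, 44 mm clear between its two posts, 22 mm of air below it. The neighbours' bars are 68 mm to either side.
- pack_left: Like the pack, in the bay on the cradle's +y side, locked in. Leave it. Origin at the centre of its underside.
- pack_right: Like the pack, in the bay on the cradle's -y side, locked in. Leave it. Origin at the centre of its underside.
- lantern: Yellow round lantern, 104 mm across, 138 mm tall, a toggle switch sticking out 67 mm from the axis at its own -x. Loose; origin at the centre of its underside. The plywood next to it towards the robot's -y is kept clear for the pack (110 by 61 mm with its ribs).
- bowl: White ceramic bowl, 116 mm across, 50 mm tall; origin at the centre of its underside.
- case: Transparent round battery case with a grey twist cap, standing, 52 mm across, 93 mm tall; origin at the centre of its underside.
- clip1: Black plastic hair clip, 62 by 14 by 18 mm, lying; origin at its underside.
- clip2: The other hair clip, the same.
- tumbler: Steel tumbler behind the cradle, 68 mm across, 95 mm tall; origin at the centre of its underside.
Mind the look-alikes: they are no part of the job. What is shaped like the key but green is not meant.

How it is judged (in metres and radians):
On the way, in this order (a step that is already met when the one before it is completed fails the run):
1. the key is fully home in the middle lock, not yet turned (z of key in the frame of keyhole below -0.02 m and horizontal distance between key and keyhole below 0.005 m and angle between the y axis of key and the x axis of cradle, either way round below 0.6 rad), for 0.1 s.
2. the key, still fully home, is turned clockwise to its stop (z of key in the frame of keyhole below -0.019 m and angle between the y axis of key and the y axis of cradle, either way round below 0.42 rad), for 0.1 s.
3. the middle pack is lifted straight up clear of the cradle's guides (z of pack in the frame of cradle above 0.072 m and angle between pack's own z axis and vertical below 0.3 rad), for 0.05 s.
At the end, for the whole second after the job is handed in: Pack upright (within 0.06 rad) and at rest on the plywood, its middle within 20 cm of the lantern's, not touching it; the key still home in the middle lock (tip at least 17 mm below the face) and turned clockwise to within 0.45 rad of the cradle's y; robot clear (height (world z) of pack between -0.004 and 0.006 m and angle between pack's own z axis and vertical below 0.06 rad and linear speed of pack below 0.02 m/s and horizontal distance between pack and lantern below 0.2 m and contact force between pack and lantern below 0.2 N and z of key in the frame of keyhole below -0.017 m and horizontal distance between key and keyhole below 0.006 m and angle between the y axis of key and the y axis of cradle, either way round below 0.45 rad).
It fails at once if the key is forced (over 60 N) before it has dropped into the slot (contact force between key and cradle above 60 N and z of key in the frame of keyhole above -0.0155 m).
It fails at once if a neighbouring pack is pulled up (over 12 mm) or another key knocked off its nail (moved over 60 mm) (distance of any of pack_left, pack_right from where it was at the start of the episode above 0.012 m or distance of any of key_flat, key_pipe from where it was at the start of the episode above 0.06 m).
It fails at once if the lantern is pushed more than 20 mm or tipped (distance of lantern from where it was at the start of the episode above 0.02 m or angle between lantern's own z axis and vertical above 0.3 rad).
It fails at once if the bowl, the battery case, a hair clip or the tumbler is moved more than 30 mm (distance of any of bowl, case, clip1, clip2, tumbler from where it was at the start of the episode above 0.03 m).
It fails at once if the pack is dropped or banged down (over 0.25 m/s within 10 mm of the plywood) (height (world z) of pack below 0.01 m and horizontal distance between pack and cradle above 0.1 m and linear speed of pack above 0.25 m/s).
It also fails if it takes over 72 s, if anything falls off the work surface, if the arm or the gripper's body presses on something with over 40 N, if the wrist force passes 120 N, or if a joint passes its speed limit or range.

## Working session

There is one attempt and no reset: what is moved stays moved. The work goes in short steps, Python scripts to look and compute and a tool call to move; the robot and the scene stay as the last step left them, time stands still between calls to the robot, and variables do not carry over. Pictures are saved under pics/ and viewed, about 8 in all and at most 12, crops included, and the job is handed in when it is done.

Besides the shell and the picture viewer there is one more tool, called after "Emit:" as name(argument=value, ...), one argument or row to a line, values as JSON. apply_moves: Moves the arm, as the interface text tells. Its arguments: {"type":"object","properties":{"increments":{"type":"array"}},"required":["increments"]}

```bash
mkdir -p pics; ls
cat > h.py <<'E'
import numpy as np, cv2
from scipy.spatial.transform import Rotation as R
from cell import readout, read_camera, env, nets
def toolT():
    s=readout.state(); T=np.eye(4); T[:3,:3]=R.from_euler('xyz',s['tcp_rot']).as_matrix(); T[:3,3]=s['eef_pos']; return T
def snap(name,fn=None):
    T=toolT(); p=read_camera(name)
    if 'mount' in p: W=T@np.array(p['mount'])
    else:
        W=np.eye(4); r=cv2.Rodrigues(np.array(p['rvec'],float))[0]; W[:3,:3]=r.T; W[:3,3]=-r.T@np.array(p['tvec'],float).ravel()
    if fn: cv2.imwrite('pics/'+fn,p['img'][:,:,::-1])
    return p,W
def K(p):
    h,w=p['img'].shape[:2]; f=h/2/np.tan(np.radians(p['vfov'])/2); return np.array([[f,0,p['cx']],[0,f,p['cy']],[0,0,1]])
def proj(p,W,P):
    c=np.linalg.inv(W); r=cv2.Rodrigues(c[:3,:3])[0]
    return cv2.projectPoints(np.array(P,float).reshape(-1,1,3),r,c[:3,3],K(p),np.array(p['distortion'],float))[0].reshape(-1,2)
def atz(p,W,uv,z):
    n=cv2.undistortPoints(np.array(uv,float).reshape(-1,1,2),K(p),np.array(p['distortion'],float)).reshape(-1,2)
    d=np.c_[n,np.ones(len(n))]@W[:3,:3].T; o=W[:3,3]
    return o+d*((z-o[2])/d[:,2])[:,None]
def find(p,W,n,f='mark_of'):
    return [(np.round(W[:3,:3]@np.array(d['point'])+W[:3,3],1),round(d['confidence'],2),np.round(proj(p,W,W[:3,:3]@np.array(d['point'])+W[:3,3])[0])) for d in getattr(nets,f)(p,n)]
E
cat > a.py <<'E'
from h import *
print(readout.state(), env.grip_point_offset)
for c in ('scene','top'):
    p,W=snap(c,c+'0.png'); print(c,W[:3,3])
    for n in 'key key_bow key_flat key_pipe board cradle keyhole pack pack_bar pack_left pack_right lantern bowl case clip1 tumbler'.split():
        print(n,*[(list(map(float,a)),b,list(map(float,c))) for a,b,c in find(p,W,n)[:4]])
E
python3 a.py
```

```text
pics
{'t': 0.0, 'joints': array([ 1.01736573e+00,  4.91565694e-01,  1.55945818e+00, -3.08699625e-06,
        1.09166337e+00, -1.05588656e-01]), 'qvel': array([-0.00075779,  0.00167472,  0.00026515,  0.00118716, -0.00062574,
       -0.00190991]), 'tau': array([ 8.26389078e-04, -6.12633777e+01, -2.58181322e+01,  6.92211371e-02,
        4.81310394e-02, -1.47011528e-04]), 'eef_pos': array([270.48608249, 563.17339119, 214.05492097]), 'tcp_rot': array([-1.57188511e+00,  1.12638955e-04, -4.47840581e-01]), 'ft_force': array([-0.30919673, -0.39336103,  0.02816309]), 'moment': array([ 0.02937779,  0.01589458, -0.00408312]), 'opening': 0.999650473732567} 18.8
scene [919.09665419 436.47784321 798.69435029]
key ([588.2, 279.2, -2.5], 0.64, [313.0, 264.0]) ([670.4, 306.4, 3.3], 0.6, [298.0, 295.0]) ([622.1, 200.9, 39.8], 0.41, [282.0, 243.0])
key_bow ([536.2, -176.9, 85.0], 0.67, [210.0, 126.0]) ([585.6, 282.0, 52.3], 0.49, [318.0, 255.0]) ([669.2, 305.6, 52.5], 0.46, [300.0, 287.0])
key_flat ([632.5, 139.6, 34.3], 0.65, [261.0, 230.0]) ([617.8, 201.5, 40.6], 0.34, [283.0, 242.0])
key_pipe ([640.7
[... 1780 characters left out ...]
1.0])
pack ([612.0, -160.6, 0.1], 0.72, [344.0, 185.0])
pack_bar ([611.9, -160.5, 114.9], 0.6, [351.0, 182.0])
pack_left ([594.1, -96.4, 8.4], 0.83, [322.0, 191.0])
pack_right ([595.4, -96.5, 4.9], 0.7, [322.0, 191.0]) ([623.6, -228.4, 12.3], 0.68, [368.0, 181.0]) ([559.1, -173.2, 63.6], 0.3, [352.0, 203.0])
lantern
bowl ([609.8, -157.4, 115.3], 0.73, [350.0, 182.0]) ([373.4, 24.4, 5.5], 0.65, [279.0, 269.0])
case ([367.1, -258.8, -1.2], 0.72, [378.0, 271.0]) ([622.2, 203.9, 89.4], 0.56, [213.0, 178.0])
clip1 ([438.0, 86.5, 6.0], 0.64, [257.0, 247.0]) ([538.7, 86.1, 1.6], 0.56, [258.0, 211.0]) ([613.2, -160.1, 114.2], 0.23, [350.0, 181.0])
tumbler ([785.9, -26.5, -1.9], 0.97, [297.0, 126.0])
```

Run:
```python
import cv2
a=cv2.imread('pics/scene0.png')[90:320,160:430]; cv2.imwrite('pics/v1.png',cv2.resize(a,None,fx=2.9,fy=2.6,interpolation=3))
```

```text
(no output)
```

View pics/v1.png

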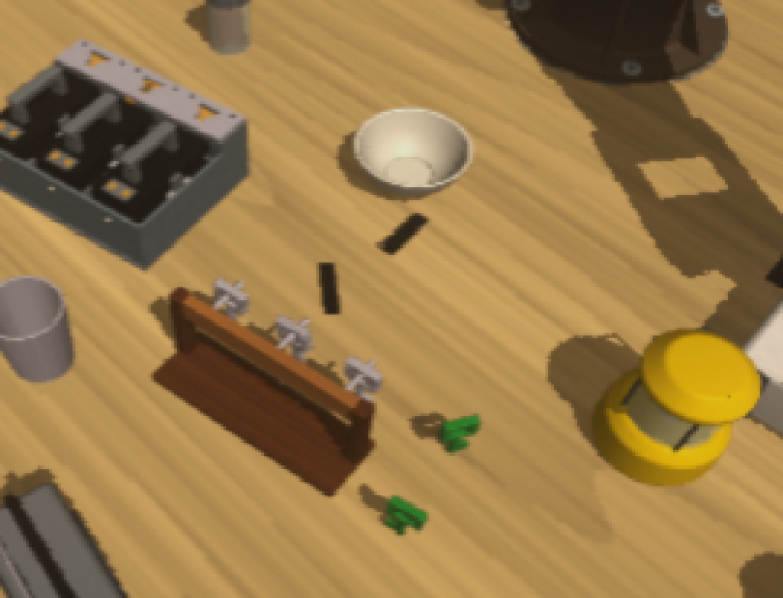

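Three silver keys hang on the rack, at crop (230,298), (292,335) and (362,376). The two green look-alikes at (460,432) and (405,513) are not meant. By the networks the single-bit key is the rightmost one, world about (620,203), which I'll confirm from close up. The lantern is at crop (690,410), world about (448,381).

```bash
cat >> h.py <<'E'
def plan(pos,yaw,n,tilt=0,seq=False):
    """rows (cm, deg) to reach pos/yaw (tool down), rounded"""
    T=toolT(); Rg=R.from_euler('z',yaw)*R.from_euler('x',-np.pi/2)*R.from_euler('x',tilt)
    p=T[:3,3].copy(); r=R.from_matrix(T[:3,:3]); pos=np.array(pos,float); out=[]
    d=yaw-readout.state()['tcp_rot'][2]; d=(d+np.pi)%(2*np.pi)-np.pi
    rv=(r.inv()*Rg).as_rotvec()
    for k in range(n):
        sh=r.inv().apply((pos-p)/(n-k))
        w=(r.inv()*Rg).as_rotvec()/(n-k)
        out.append([list(map(float,np.round(sh/10,2))),list(map(float,np.round(np.degrees(w),1)))])
        p=p+r.apply(np.array(out[-1][0])*10); r=r*R.from_rotvec(np.radians(out[-1][1]))
    for i,o in enumerate(out): print(o)
E
python3 - <<'E'
from h import *
p,W=snap('wrist'); print(np.round(p['mount'],2),p['vfov'])
plan([545,195,215],-2.98,15)
E
```

```text
[[-0.0000e+00  9.6000e-01  2.8000e-01 -7.8840e+01]
 [-0.0000e+00 -2.8000e-01  9.6000e-01 -1.6972e+02]
 [ 1.0000e+00  0.0000e+00  0.0000e+00 -1.0000e-01]
 [ 0.0000e+00  0.0000e+00  0.0000e+00  1.0000e+00]] 69.35029065529969
[[2.71, -0.0, -1.42], [-0.0, 9.7, -0.0]]
[[2.91, -0.0, -0.94], [0.0, 9.7, -0.0]]
[[3.03, -0.0, -0.44], [0.0, 9.7, -0.0]]
[[3.06, -0.0, 0.08], [0.0, 9.7, -0.0]]
[[3.01, -0.0, 0.59], [0.0, 9.7, -0.0]]
[[2.86, -0.0, 1.09], [0.0, 9.7, -0.0]]
[[2.64, -0.0, 1.56], [0.0, 9.7, -0.0]]
[[2.34, -0.0, 1.98], [0.0, 9.6, -0.0]]
[[1.98, -0.01, 2.34], [0.0, 9.7, -0.0]]
[[1.55, -0.0, 2.64], [0.0, 9.6, -0.0]]
[[1.09, -0.01, 2.86], [0.0, 9.7, -0.0]]
[[0.59, -0.0, 3.0], [0.0, 9.6, -0.0]]
[[0.09, -0.01, 3.06], [0.0, 9.7, -0.0]]
[[-0.43, -0.0, 3.03], [0.0, 9.6, -0.0]]
[[-0.94, -0.01, 2.92], [0.0, 9.7, -0.0]]
```

Run:
```python
from h import *
plan([505,180,175],0.16,10)
```

```text
[[3.77, 0.4, -2.44], [-0.0, -3.5, 0.0]]
[[3.62, 0.4, -2.67], [-0.0, -3.5, 0.0]]
[[3.45, 0.4, -2.88], [-0.0, -3.5, 0.0]]
[[3.26, 0.39, -3.09], [-0.0, -3.5, 0.0]]
[[3.07, 0.4, -3.28], [-0.0, -3.5, 0.0]]
[[2.87, 0.39, -3.46], [-0.0, -3.5, 0.0]]
[[2.65, 0.4, -3.63], [-0.0, -3.5, 0.0]]
[[2.42, 0.39, -3.79], [-0.0, -3.4, 0.0]]
[[2.19, 0.4, -3.92], [-0.0, -3.5, 0.0]]
[[1.95, 0.39, -4.05], [-0.0, -3.4, 0.0]]
```

Emit:
apply_moves(
  increments=[
    [[3.8,0.4,-2.4],[0,-3.5,0],9.5],
    [[3.6,0.4,-2.7],[0,-3.5,0],9.5],
    [[3.5,0.4,-2.9],[0,-3.5,0],9.5],
    [[3.3,0.4,-3.1],[0,-3.5,0],9.5],
    [[3.1,0.4,-3.3],[0,-3.5,0],9.5],
  ],
)

```text
t: 2.38
eef_pos: [391.6, 368.4, 194.2]
tcp_rot: [-1.569, -0.001, -0.128]
ft_force: [0.4, 0.5, -0.9]
opening: 0.998
```

Emit:
apply_moves(
  increments=[
    [[2.9,0.4,-3.5],[0,-3.5,0],9.5],
    [[2.7,0.4,-3.6],[0,-3.5,0],9.5],
    [[2.4,0.4,-3.8],[0,-3.5,0],9.5],
    [[2.2,0.4,-3.9],[0,-3.5,0],9.5],
    [[2.0,0.4,-4.0],[0,-3.5,0],9.5],
  ],
)

```text
t: 3.0
eef_pos: [517.5, 173.0, 174.3]
tcp_rot: [-1.569, -0.004, 0.188]
ft_force: [0.5, -0.4, -0.3]
opening: 1.0
```

```bash
cat > b.py <<'E'
from h import *
import sys
p,W=snap('wrist','w1.png'); print(readout.state()['eef_pos'],readout.state()['tcp_rot'])
for n in 'key key_bow key_flat key_pipe board'.split(): print(n,*[(list(map(float,a)),b,list(map(float,c))) for a,b,c in find(p,W,n)[:4]])
E
python3 b.py; python3 -c "
import cv2
a=cv2.imread('pics/w1.png');cv2.imwrite('pics/v2.png',cv2.resize(a,(800,600),interpolation=3))"
```

```text
[520.00462894 169.54775161 173.7360986 ] [-1.57012024 -0.0043569   0.18959087]
key ([625.6, 206.0, 36.0], 0.8, [261.0, 273.0]) ([588.8, 280.2, -0.8], 0.68, [319.0, 244.0]) ([673.4, 305.3, -0.5], 0.54, [320.0, 298.0])
key_bow ([671.5, 304.5, 50.8], 0.83, [329.0, 322.0]) ([588.6, 279.7, 49.4], 0.58, [328.0, 262.0]) ([623.1, 203.0, 82.0], 0.56, [260.0, 293.0])
key_flat ([636.3, 143.1, 33.8], 0.6, [211.0, 271.0]) ([436.3, 80.3, 0.4], 0.25, [187.0, 99.0])
key_pipe
board ([657.4, 146.1, 1.2], 0.61, [214.0, 272.0])
```

View pics/v2.png

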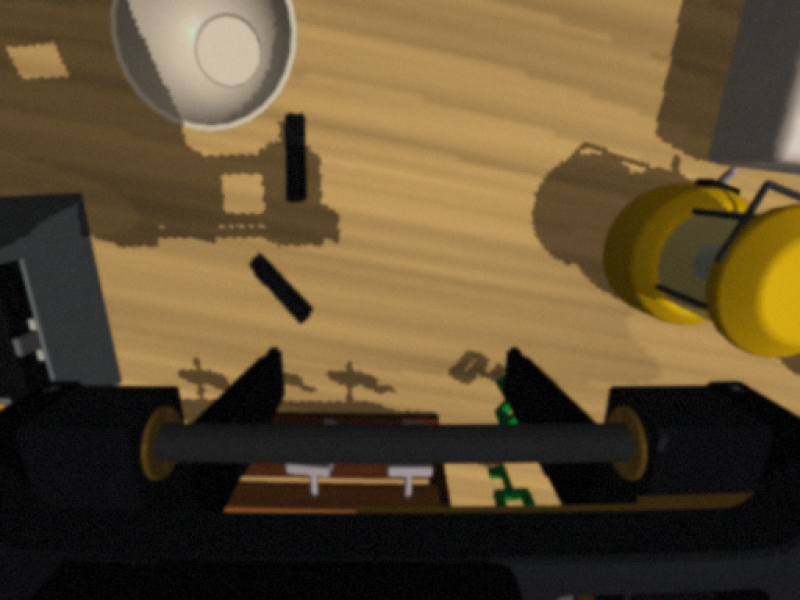

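The bowl, clips, lantern (690,270) and cradle edge show, but the gripper bar hides the keys at (310–410,470). I'll move forward so the keys appear between the fingers.

Emit:
apply_moves(
  increments=[
    [[2.5,-1,1.0],[0,0,0],9.5],
    [[2,-1,1.0],[0,0,0],9.5],
    [[0,0,0.5],[0,0,0],9.5],
    [[0,0,0],[0,0,0],9.5],
    [[0,0,0],[0,0,0],9.5],
  ],
)

```text
t: 3.92
eef_pos: [552.6, 212.5, 195.0]
tcp_rot: [-1.569, -0.002, 0.191]
ft_force: [-0.9, -0.6, -0.1]
opening: 1.0
```

```bash
python3 b.py; python3 -c "
import cv2
a=cv2.imread('pics/w1.png')[200:300,150:350];cv2.imwrite('pics/v3.png',cv2.resize(a,(800,400),interpolation=3))"
```

```text
[552.59359412 212.42165169 194.95874497] [-1.56872660e+00 -1.54087787e-03  1.90852161e-01]
key ([623.9, 202.2, 33.3], 0.92, [233.0, 233.0]) ([586.3, 280.3, 3.2], 0.91, [295.0, 209.0]) ([670.0, 306.2, 2.4], 0.38, [299.0, 265.0]) ([537.4, 82.0, 0.5], 0.19, [155.0, 147.0])
key_bow ([622.1, 202.9, 83.2], 0.67, [231.0, 250.0]) ([588.6, 276.2, 47.3], 0.55, [297.0, 222.0])
key_flat ([638.1, 144.5, 35.2], 0.5, [187.0, 236.0])
key_pipe ([647.4, 75.5, 24.2], 0.81, [137.0, 230.0])
board ([657.8, 146.0, 2.7], 0.84, [192.0, 239.0]) ([456.1, 378.6, -6.0], 0.33, [389.0, 128.0])
```

View pics/v3.png

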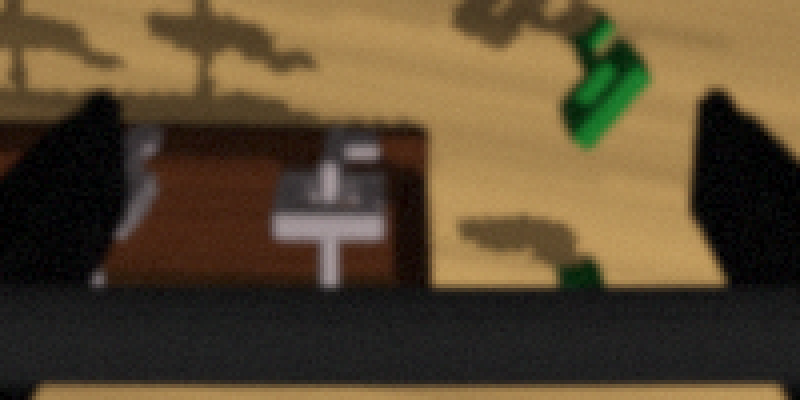

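The crop settles it: the key on the +y nail (crop 330,200; px 232,250) has one side bit pointing to +y at crop (360,150). The middle key is flat, the far one is the pipe, and the green ones stay out of it.

Run:
```python
from h import *
p,W=snap('wrist')
# bow top face corners
print(atz(p,W,[[150+272/4,200+212/4],[150+387/4,200+212/4],[150+272/4,260],[150+387/4,260]],99.5))
print(atz(p,W,[[232.5,256.5]],99.5))
plan([622,204,150],-2.96,17)
```

```text
[[620.6966359  188.93165161  99.5       ]
 [614.91166629 218.92299589  99.5       ]
 [628.95295207 190.21482756  99.5       ]
 [623.11597847 220.45949804  99.5       ]]
[[621.8671821  204.76387568  99.5       ]]
[[0.39, 0.27, -0.12], [0.0, -10.6, 0.0]]
[[0.36, 0.27, -0.19], [0.0, -10.6, 0.0]]
[[0.31, 0.27, -0.26], [0.0, -10.6, 0.0]]
[[0.26, 0.27, -0.31], [0.0, -10.6, 0.0]]
[[0.2, 0.27, -0.35], [0.0, -10.5, 0.0]]
[[0.13, 0.26, -0.38], [0.0, -10.6, 0.0]]
[[0.06, 0.27, -0.4], [0.0, -10.5, 0.0]]
[[-0.01, 0.26, -0.41], [0.0, -10.6, 0.0]]
[[-0.09, 0.27, -0.4], [0.0, -10.5, 0.0]]
[[-0.16, 0.26, -0.37], [0.0, -10.6, -0.0]]
[[-0.22, 0.27, -0.34], [0.0, -10.5, -0.0]]
[[-0.28, 0.26, -0.29], [0.0, -10.6, -0.0]]
[[-0.33, 0.27, -0.24], [0.0, -10.5, -0.0]]
[[-0.37, 0.26, -0.17], [0.0, -10.6, -0.0]]
[[-0.39, 0.27, -0.1], [0.1, -10.5, -0.0]]
[[-0.41, 0.26, -0.03], [0.0, -10.6, -0.0]]
[[-0.4, 0.27, 0.05], [0.0, -10.5, -0.1]]
```

Emit:
apply_moves(
  increments=[
    [[0,0,0],[0,10.5,0],9.5],
    [[0,0,0],[0,10.5,0],9.5],
    [[0,0,0],[0,10.5,0],9.5],
    [[0,0,0],[0,10.5,0],9.5],
    [[0,0,0],[0,10.5,0],9.5],
  ],
)

```text
t: 4.9
eef_pos: [553.5, 211.5, 195.1]
tcp_rot: [-1.568, 0.0, -0.749]
ft_force: [0.5, -0.4, -0.3]
opening: 0.996
```

Emit:
apply_moves(
  increments=[
    [[0,0,0],[0,10.5,0],9],
    [[0,0,0],[0,10.5,0],8],
    [[0,0,0],[0,10.5,0],7],
    [[0,0,0],[0,10.5,0],6],
    [[0,0,0],[0,10.5,0],5.5],
  ],
)

```text
t: 5.52
eef_pos: [553.7, 210.8, 194.9]
tcp_rot: [-1.57, 0.003, -1.686]
ft_force: [0.0, -0.1, -0.3]
opening: 0.603
```

Emit:
apply_moves(
  increments=[
    [[0,0,0],[0,10.5,0],5],
    [[0,0,0],[0,10.5,0],5],
    [[0,0,0],[0,10.5,0],5],
    [[0,0,0],[0,10.5,0],5],
    [[0,0,0],[0,6,0],5],
  ],
)

```text
t: 6.15
eef_pos: [553.8, 210.1, 194.7]
tcp_rot: [-1.572, 0.002, -2.546]
ft_force: [0.2, 0.1, -0.7]
opening: 0.526
```

Run:
```python
from h import *
print(readout.state()['tcp_rot'],readout.state()['joints'])
plan([622,204.7,135],0.19-np.pi,3)
```

```text
[-1.57198138e+00  2.31707005e-03 -2.54601599e+00] [0.25023242 0.464217   1.6665378  0.00224435 1.00905988 1.22425693]
[[-1.78, 1.99, 1.43], [0.0, 7.7, -0.0]]
[[-1.95, 1.99, 1.17], [0.1, 7.8, -0.1]]
[[-2.1, 2.0, 0.9], [-0.0, 7.7, -0.0]]
```

Emit:
apply_moves(
  increments=[
    [[-1.8,2.0,1.4],[0,7.7,0],5],
    [[-2.0,2.0,1.2],[0,7.8,0],5],
    [[-2.1,2.0,0.9],[0,7.7,0],5],
    [[0,0,0],[0,0,0],5],
    [[0,0,0],[0,0,0],5],
  ],
)

```text
t: 6.78
eef_pos: [624.1, 204.3, 134.2]
tcp_rot: [-1.573, 0.003, -2.962]
ft_force: [-0.1, 0.6, 0.8]
opening: 0.53
```

Run:
```python
from h import *
s=readout.state();print(s['eef_pos'],s['tcp_rot'])
p,W=snap('wrist','w4.png'); print(find(p,W,'key_bow'),proj(p,W,[622,204.7,99.5]))
cv2.imwrite('pics/v4.png',cv2.resize(p['img'][190:340,130:380,::-1],(800,480),interpolation=3))
plan([622,204.7,67],0.19-np.pi,5)
```

```text
[624.12470973 204.25472941 134.19505668] [-1.57294552e+00  2.60481861e-03 -2.96191599e+00]
[(array([619.7, 201.3,  83.2]), 0.81, array([254., 218.])), (array([588. , 278.1,  48.5]), 0.69, array([172., 222.])), (array([669. , 302.7,  48.3]), 0.58, array([154., 136.]))] [[250.86269991 222.24657672]]
[[0.04, 1.35, -0.01], [0.0, -0.1, -0.0]]
[[0.05, 1.35, -0.01], [0.0, -0.1, -0.0]]
[[0.04, 1.35, -0.01], [0.0, -0.1, -0.1]]
[[0.04, 1.35, -0.02], [0.1, -0.2, -0.0]]
[[0.05, 1.35, -0.01], [0.0, -0.1, -0.1]]
```

View pics/v4.png

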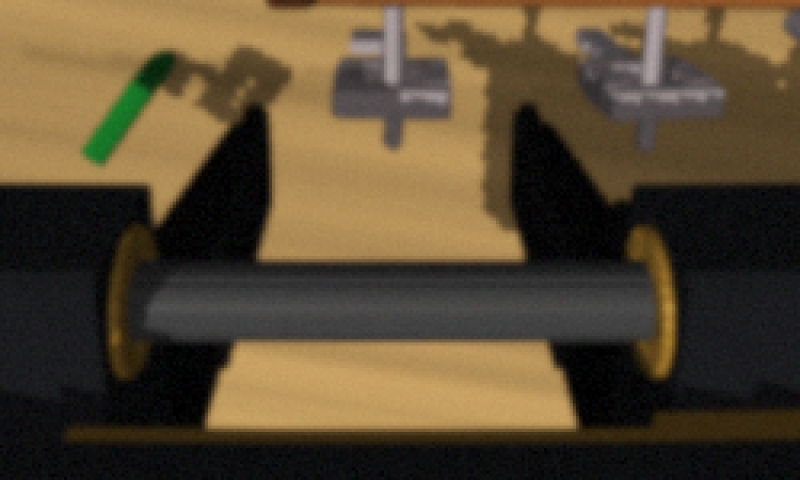

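The key's bow (crop 391,95) is centred between the fingertips (265 and 515), and the middle key is clear. Descend and grip.

Emit:
apply_moves(
  increments=[
    [[0.05,1.7,0],[0,0,0],5],
    [[0.05,1.7,0],[0,0,0],5],
    [[0.05,1.6,0],[0,0,0],5],
    [[0.05,1.4,0],[0,0,0],5],
    [[0,0.3,0],[0,0,0],5],
  ],
)

```text
t: 7.5
eef_pos: [621.0, 204.5, 63.3]
tcp_rot: [-1.573, 0.003, -2.96]
ft_force: [-0.6, 0.6, 0.9]
opening: 0.526
```

Emit:
apply_moves(
  increments=[
    [[0,0,0],[0,0,0],4],
    [[0,0,0],[0,0,0],3],
    [[0,0,0],[0,0,0],2],
    [[0,0,0],[0,0,0],1.5],
    [[0,0,0],[0,0,0],1.5],
  ],
)

```text
t: 8.12
eef_pos: [621.7, 204.6, 64.4]
tcp_rot: [-1.573, 0.005, -2.96]
ft_force: [-0.6, -0.4, -0.9]
opening: 0.308
```

Emit:
apply_moves(
  increments=[
    [[0,-0.2,0],[0,0,0],1.5],
    [[0,-0.25,0],[0,0,0],1.5],
    [[0,0,0],[0,0,0],1.5],
    [[0,0,0],[0,0,0],1.5],
    [[0,0,0],[0,0,0],1.5],
  ],
)

```text
t: 8.75
eef_pos: [621.7, 204.6, 69.4]
tcp_rot: [-1.573, 0.005, -2.96]
ft_force: [-0.5, -0.2, 0.2]
opening: 0.312
```

Emit:
apply_moves(
  increments=[
    [[1.0,0,0],[0,0,0],1.5],
    [[1.2,0,0],[0,0,0],1.5],
    [[1.2,0,0],[0,0,0],1.5],
    [[1.2,0,0],[0,0,0],1.5],
    [[0.5,0,0],[0,0,0],1.5],
  ],
)

```text
t: 9.38
eef_pos: [567.3, 194.6, 69.0]
tcp_rot: [-1.573, 0.004, -2.96]
ft_force: [0.5, 0.4, -0.1]
opening: 0.313
```

Emit:
apply_moves(
  increments=[
    [[0.5,0,0],[0,0,0],1.5],
    [[0,-2,0],[0,0,0],1.5],
    [[0,-3,0],[0,0,0],1.5],
    [[0,-4,0],[0,0,0],1.5],
    [[0,-3,0],[0,0,0],1.5],
  ],
)

```text
t: 10.0
eef_pos: [560.5, 193.0, 190.2]
tcp_rot: [-1.573, 0.0, -2.96]
ft_force: [-0.4, -1.0, -1.0]
opening: 0.312
```

Run:
```python
from h import *
s=readout.state();print(s['eef_pos'],s['tcp_rot'],s['opening'])
p,W=snap('wrist'); print(find(p,W,'key_bow'),find(p,W,'key'))
plan([540,-80,200],-1.36,10)
```

```text
[560.45080022 192.98838146 190.21501332] [-1.57282666e+00  2.18739654e-04 -2.95981377e+00] 0.3116186747797647
[(array([662.1, 144.5,   0.8]), 0.69, array([306., 106.])), (array([558.3, 191.2, 208.2]), 0.65, array([254., 255.])), (array([671.8, 303.1,  47.4]), 0.65, array([168.,  66.])), (array([585.1, 281. ,  46.8]), 0.56, array([179., 151.]))] [(array([ 6.721e+02,  3.070e+02, -1.000e-01]), 0.9, array([176.,  72.])), (array([564.4, 196.1, 160.6]), 0.78, array([249., 217.])), (array([5.860e+02, 2.841e+02, 2.000e-01]), 0.63, array([186., 146.]))]
[[0.7, -0.11, 2.65], [0.0, -9.2, -0.0]]
[[1.11, -0.11, 2.5], [-0.0, -9.2, -0.0]]
[[1.5, -0.11, 2.29], [-0.0, -9.2, -0.0]]
[[1.84, -0.11, 2.02], [-0.0, -9.2, -0.0]]
[[2.14, -0.11, 1.7], [-0.0, -9.1, -0.0]]
[[2.39, -0.11, 1.34], [-0.0, -9.2, -0.0]]
[[2.57, -0.11, 0.95], [-0.0, -9.1, -0.0]]
[[2.69, -0.11, 0.53], [-0.0, -9.2, -0.0]]
[[2.74, -0.11, 0.09], [-0.0, -9.1, -0.1]]
[[2.72, -0.1, -0.35], [-0.1, -9.2, -0.0]]
```

Run:
```python
from h import *
plan([544,-216,195],-1.36,10)
```

```text
[[0.9, -0.06, 3.99], [0.0, -9.2, -0.0]]
[[1.53, -0.06, 3.8], [-0.0, -9.2, -0.0]]
[[2.12, -0.06, 3.5], [-0.0, -9.2, -0.0]]
[[2.65, -0.06, 3.12], [-0.0, -9.2, -0.0]]
[[3.12, -0.06, 2.66], [-0.0, -9.1, -0.0]]
[[3.5, -0.07, 2.13], [-0.0, -9.2, -0.0]]
[[3.79, -0.06, 1.54], [-0.0, -9.1, -0.0]]
[[3.99, -0.07, 0.92], [-0.0, -9.2, -0.0]]
[[4.08, -0.06, 0.28], [-0.0, -9.1, -0.1]]
[[4.08, -0.06, -0.37], [-0.1, -9.2, -0.0]]
```

Emit:
apply_moves(
  increments=[
    [[0.9,-0.1,4.0],[0,-9.2,0],1.5],
    [[1.5,-0.1,3.8],[0,-9.2,0],1.5],
    [[2.1,-0.1,3.5],[0,-9.2,0],1.5],
    [[2.6,-0.1,3.1],[0,-9.2,0],1.5],
    [[3.1,-0.1,2.7],[0,-9.2,0],1.5],
  ],
)

```text
t: 10.78
eef_pos: [552.7, -14.5, 187.0]
tcp_rot: [-1.579, -0.002, -2.128]
ft_force: [0.2, 0.2, 0.1]
opening: 0.314
```

Emit:
apply_moves(
  increments=[
    [[3.5,-0.1,2.1],[0,-9.2,0],1.5],
    [[3.8,-0.1,1.5],[0,-9.2,0],1.5],
    [[4.0,-0.1,0.9],[0,-9.2,0],1.5],
    [[4.1,0,0.3],[0,-9.2,0],1.5],
    [[4.1,0,-0.4],[0,-9.2,0],1.5],
  ],
)

```text
t: 11.4
eef_pos: [548.9, -225.6, 181.2]
tcp_rot: [-1.586, 0.011, -1.298]
ft_force: [1.3, 0.4, -0.4]
opening: 0.312
```

Emit:
apply_moves(
  increments=[
    [[0,0,0],[0,0,0],1.5],
    [[0,0,0],[0,0,0],1.5],
    [[0,0,0],[0,0,0],1.5],
    [[0,0,0],[0,0,0],1.5],
    [[0,0,0],[0,0,0],1.5],
  ],
)

```text
t: 12.02
eef_pos: [547.8, -224.8, 177.5]
tcp_rot: [-1.589, 0.015, -1.302]
ft_force: [0.5, 0.3, -1.5]
opening: 0.312
```

Run:
```python
from h import *
s=readout.state();print(s['eef_pos'],s['tcp_rot'],s['opening'])
p,W=snap('wrist','w5.png')
for n in 'keyhole cradle pack pack_bar pack_left pack_right key key_bow'.split(): print(n,find(p,W,n)[:3])
cv2.imwrite('pics/v5.png',cv2.resize(p['img'][:,:,::-1],(800,600),interpolation=3))
```

```text
[ 547.80883325 -224.75000375  177.53787839] [-1.58918154  0.0145739  -1.30158317] 0.31227866048211145
keyhole [(array([ 536. , -183.7,   91.7]), 0.62, array([253., 158.]))]
cradle []
pack [(array([ 607. , -162.4,    2.9]), 0.76, array([314., 147.])), (array([ 536.9, -175. ,   87. ]), 0.69, array([256., 148.]))]
pack_bar [(array([ 609.8, -160.4,  117.9]), 0.91, array([346., 159.])), (array([ 609.4, -162. ,    5.7]), 0.16, array([317., 148.]))]
pack_left [(array([597.2, -95.9,   9.4]), 0.57, array([326.,  89.]))]
pack_right [(array([ 626.8, -229.9,    4.5]), 0.74, array([312., 202.])), (array([ 537.3, -175.5,   87.9]), 0.71, array([257., 149.]))]
key [(array([ 551.1, -223. ,  148.7]), 0.96, array([257., 222.]))]
key_bow [(array([ 547.9, -226.3,  196. ]), 0.89, array([251., 253.])), (array([ 610.6, -162.1,  115.5]), 0.37, array([345., 161.]))]
```

View pics/v5.png

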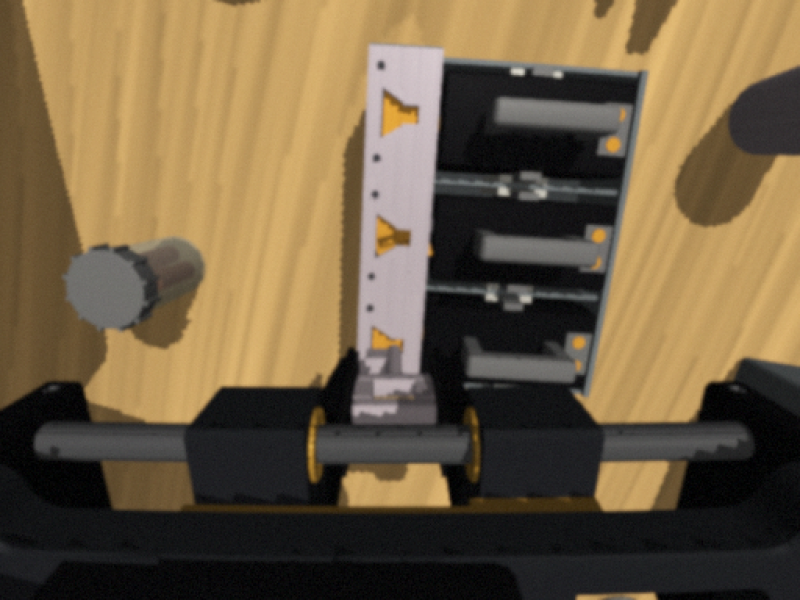

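The middle keyhole is at (393,238) of this view, wide end to the left (cradle -x). The key hangs at (395,390) with its bit on the same side. Now an enlarged view of the hole to find the slot, and the rail edges for the yaw.

Run:
```python
from h import *
a=cv2.imread('pics/w5.png')[135:175,225:295]
cv2.imwrite('pics/v6.png',cv2.resize(a,(770,440),interpolation=cv2.INTER_CUBIC))
```

```text
(no output)
```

View pics/v6.png

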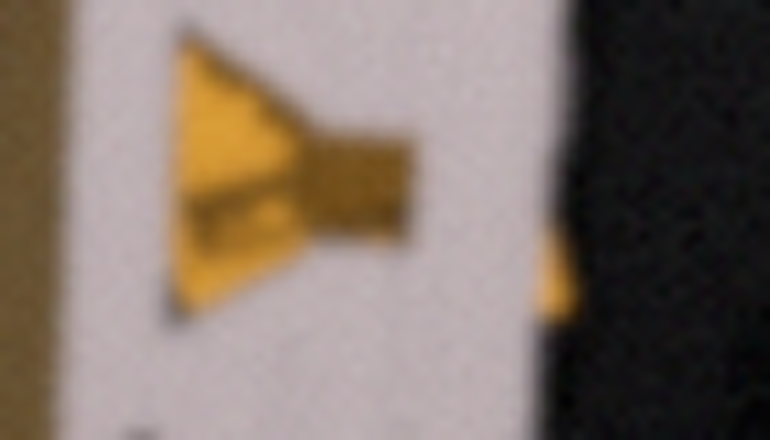

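The slot shows as a dark band from the shaft square (348,187) down-left to about (205,228). Its upper edge runs (190,205)–(300,177), so the slot is turned from -x towards -y. Next, the positions and angles.

```bash
cat > c.py <<'E'
from h import *
p,W=snap('wrist')
u=lambda L:[[225+x/11,135+y/11] for x,y in L]
an=lambda v: round(float(np.arctan2(v[1],v[0])),3)
a=atz(p,W,u([(75,0),(55,440),(574,0),(536,440),(175,35),(175,320),(412,135),(412,240),(348,187)]),92)
print(a.round(1)[:, :2]); print('cradle y dirs',an(a[0]-a[1]),an(a[2]-a[3]),an(a[4]-a[5]),'x width',np.linalg.norm((a[0]+a[1]-a[2]-a[3])/2))
b=atz(p,W,u([(190,205),(300,177),(205,228)]),87); print('slot',an(b[0]-b[1]),an(b[2]-a[8]))
# long rail edge from full image (v5 px *0.64)
f=lambda L:[[x*.64,y*.64] for x,y in L]
c=atz(p,W,f([(370,45),(359,345),(443,48),(421,370),(385,90),(381,136),(402,115)]),92); print(an(c[0]-c[1]),an(c[2]-c[3]),c.round(1)[:, :2])
s=readout.state(); print(s['eef_pos'],s['tcp_rot'])
E
python3 c.py
```

```text
[[ 512.  -169.7]
 [ 519.5 -205.9]
 [ 551.5 -158.7]
 [ 559.  -194.8]
 [ 520.6 -170.3]
 [ 526.7 -193.2]
 [ 541.7 -172.9]
 [ 544.1 -181.3]
 [ 537.8 -178.5]]
cradle y dirs 1.776 1.775 1.83 x width 41.05507166995713
slot -2.623 -2.551
1.786 1.793 [[ 494.1  -84.1]
 [ 530.5 -250.3]
 [ 532.1  -75.3]
 [ 572.8 -256. ]
 [ 507.7 -103.6]
 [ 511.8 -127.2]
 [ 520.1 -113.5]]
[ 547.68370915 -225.41238044  177.45708212] [-1.58924926  0.01461123 -1.30214052]
```

Run:
```python
from h import *
plan([537.8,-178.5,136],-1.03,5)
```

```text
[[-0.94, 0.84, 0.07], [0.2, -3.1, -0.2]]
[[-0.94, 0.84, 0.12], [0.2, -3.1, -0.2]]
[[-0.94, 0.84, 0.17], [0.2, -3.1, -0.2]]
[[-0.93, 0.83, 0.22], [0.2, -3.1, -0.2]]
[[-0.92, 0.83, 0.27], [0.1, -3.2, -0.2]]
```

Emit:
apply_moves(
  increments=[
    [[-0.9,0.8,0.1],[0.2,-3.1,-0.2],1.5],
    [[-0.9,0.8,0.1],[0.2,-3.1,-0.2],1.5],
    [[-0.9,0.8,0.2],[0.2,-3.1,-0.2],1.5],
    [[-0.9,0.8,0.2],[0.2,-3.1,-0.2],1.5],
    [[-0.9,0.8,0.2],[0.2,-3.0,-0.2],1.5],
  ],
)

```text
t: 13.15
eef_pos: [538.0, -180.1, 137.2]
tcp_rot: [-1.568, -0.003, -1.026]
ft_force: [0.6, 0.4, 0.7]
opening: 0.311
```

Emit:
apply_moves(
  increments=[
    [[0,0,0],[0,0,0],1.5],
    [[0,0,0],[0,0,0],1.5],
    [[0,0,0],[0,0,0],1.5],
    [[0,0,0],[0,0,0],1.5],
    [[0,0,0],[0,0,0],1.5],
  ],
)

```text
t: 13.78
eef_pos: [538.5, -180.9, 137.8]
tcp_rot: [-1.568, -0.003, -1.029]
ft_force: [-0.3, -0.4, 0.2]
opening: 0.31
```

Run:
```python
from h import *
s=readout.state();print(s['eef_pos'],s['tcp_rot'],s['ft_force'])
p,W=snap('wrist','w7.png')
for n in 'keyhole key key_bow pack_bar'.split(): print(n,find(p,W,n)[:3])
T=toolT(); tip=(T@[0,28.9,0,1])[:3]; q=proj(p,W,[tip,tip+[0,0,10],[537.8,-178.5,92]]); print(tip,q)
c=q[0].astype(int); x0,y0=c[0]-40,c[1]-40; print(x0,y0)
cv2.imwrite('pics/v7.png',cv2.resize(p['img'][y0:y0+60,x0:x0+80,::-1],(800,600),interpolation=cv2.INTER_CUBIC))
plan([537.8,-178.5,128],-1.03,5)
```

```text
[ 538.46890916 -180.93807996  137.8243273 ] [-1.56815471 -0.00317581 -1.02930644] [-0.25145483 -0.35142319  0.17429734]
keyhole [(array([ 535.4, -182.5,   90.2]), 0.95, array([247., 214.]))]
key [(array([ 542.3, -179.8,  108.7]), 0.59, array([257., 223.]))]
key_bow [(array([ 535.9, -182.4,  155.3]), 0.9, array([247., 251.])), (array([ 611.1, -160.6,  116. ]), 0.67, array([346., 250.]))]
pack_bar [(array([ 608.3, -162. ,  118. ]), 0.97, array([343., 251.]))]
[ 538.50647225 -180.77669059  108.81721658] [[251.75963736 222.17267244]
 [251.80344634 227.25157814]
 [252.3858586  211.94035324]]
211 182
[[-0.05, 0.19, 0.01], [-0.0, 0.0, 0.0]]
[[-0.04, 0.2, 0.01], [-0.0, 0.0, 0.0]]
[[-0.05, 0.19, 0.01], [-0.0, 0.0, 0.1]]
[[-0.04, 0.2, 0.02], [-0.1, 0.0, 0.0]]
[[-0.05, 0.19, 0.01], [-0.0, 0.1, 0.1]]
```

View pics/v7.png

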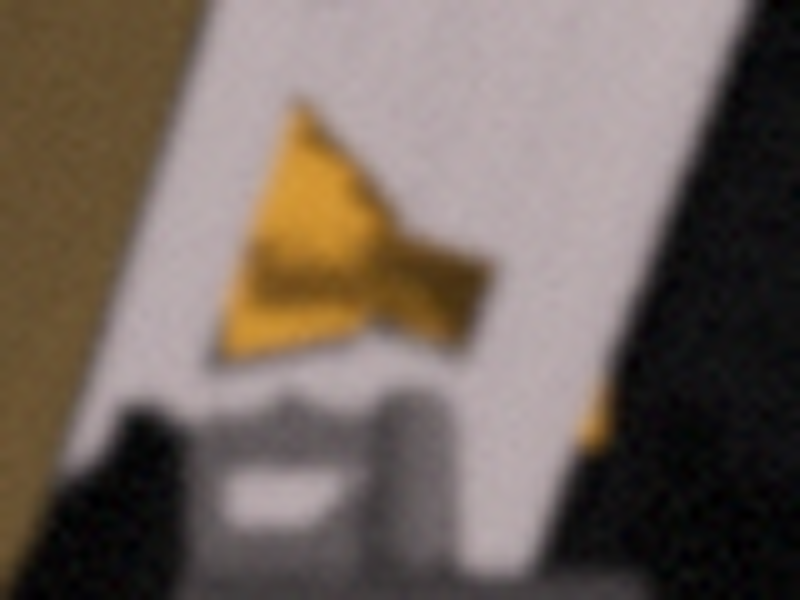

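The slot now lies level in the picture (crop 250–350, 275), parallel to the bit, so the angle fits. The key's tip at (415,395) agrees with the predicted (408,402). Next, the hole's centre from its corners.

Run:
```python
from h import *
p,W=snap('wrist')
u=lambda L:[[211+x/10-.5,182+y/10-.5] for x,y in L]
a=atz(p,W,u([(300,97),(216,360),(495,262),(465,352)]),92); print(a.round(1))
m,e=(a[0]+a[1])/2,(a[2]+a[3])/2; d=e-m; L=np.linalg.norm(d); print(L,np.linalg.norm(a[0]-a[1]),np.arctan2(d[1],d[0]))
h=m+d/L*15.5; h2=e-d/L*4.8; print(h,h2)
x=np.array([np.cos(.214),np.sin(.214),0]); print(m+15.5*x)
for z in ([h,h2]): print(proj(p,W,z))
hh=(h+h2)/2; plan([hh[0],hh[1],127],-1.03,5)
```

```text
[[ 520.4 -168.1   92. ]
 [ 525.8 -191.1   92. ]
 [ 541.1 -171.9   92. ]
 [ 543.1 -179.9   92. ]]
19.376224324058757 23.671398355218788 0.19113994551755506
[ 538.32674568 -176.62512332   92.        ] [ 537.41979352 -176.80062056   92.        ]
[ 538.25546033 -176.27804512   92.        ]
[[254.07116261 210.69596628]]
[[253.01513651 210.33139558]]
[[-0.08, 0.21, 0.03], [-0.0, 0.0, 0.0]]
[[-0.07, 0.21, 0.03], [-0.0, 0.0, 0.0]]
[[-0.08, 0.22, 0.03], [-0.0, 0.0, 0.1]]
[[-0.07, 0.21, 0.03], [-0.1, 0.0, 0.0]]
[[-0.07, 0.22, 0.04], [-0.0, 0.1, 0.1]]
```

Emit:
apply_moves(
  increments=[
    [[-0.13,0.4,0.05],[0,0,0],1.5],
    [[-0.13,0.4,0.05],[0,0,0],1.5],
    [[-0.1,0.4,0.04],[0,0,0],1.5],
    [[0,0.15,0],[0,0,0],1.5],
    [[0,0,0],[0,0,0],1.5],
  ],
)

```text
t: 14.7
eef_pos: [537.6, -176.5, 122.9]
tcp_rot: [-1.569, -0.002, -1.029]
ft_force: [-0.1, -1.0, -1.1]
opening: 0.314
```

Emit:
apply_moves(
  increments=[
    [[0,0,0],[0,0,0],1.5],
    [[0,0,0],[0,0,0],1.5],
    [[0,0,0],[0,0,0],1.5],
    [[0,0,0],[0,0,0],1.5],
    [[0,0,0],[0,0,0],1.5],
  ],
)

```text
t: 15.32
eef_pos: [537.8, -176.6, 123.2]
tcp_rot: [-1.568, -0.003, -1.029]
ft_force: [0.8, 0.8, -0.2]
opening: 0.313
```

Run:
```python
from h import *
s=readout.state();print(s['eef_pos'],s['tcp_rot'],s['ft_force'])
p,W=snap('wrist','w8.png')
T=toolT(); tip=(T@[0.4,28.9,0,1])[:3]; q=proj(p,W,[tip,[537.8,-177,92]]); print(tip,q)
x0,y0=211,182; print(x0,y0)
cv2.imwrite('pics/v8.png',cv2.resize(p['img'][y0:y0+60,x0:x0+80,::-1],(800,600),interpolation=cv2.INTER_CUBIC))
```

```text
[ 537.75258423 -176.64796555  123.22454974] [-1.56833958 -0.00295774 -1.02886251] [ 0.76408776  0.7884842  -0.16930561]
[ 538.07851268 -177.03494203   94.30149803] [[251.71994792 222.97264315]
 [251.42682813 221.65186445]]
211 182
```

View pics/v8.png

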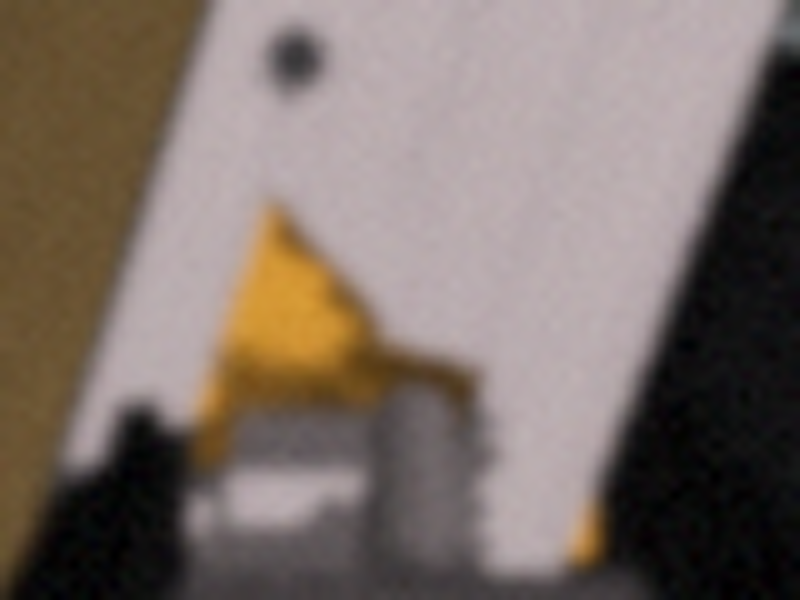

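The shaft tip (422,400) stands over the hole's neck (about 413,405). I'll shift 0.4 mm sideways and go down in small steps, watching the force.

Emit:
apply_moves(
  increments=[
    [[0,0.1,-0.04],[0,0,0],1.5],
    [[0,0.1,0],[0,0,0],1.5],
    [[0,0.1,0],[0,0,0],1.5],
    [[0,0.1,0],[0,0,0],1.5],
    [[0,0,0],[0,0,0],1.5],
  ],
)

```text
t: 16.0
eef_pos: [537.4, -176.9, 118.8]
tcp_rot: [-1.568, -0.003, -1.029]
ft_force: [-0.1, -0.6, -0.3]
opening: 0.317
```

Emit:
apply_moves(
  increments=[
    [[0,0.1,0],[0,0,0],1.5],
    [[0,0.1,0],[0,0,0],1.5],
    [[0,0.1,0],[0,0,0],1.5],
    [[0,0.05,0],[0,0,0],1.5],
    [[0,0,0],[0,0,0],1.5],
  ],
)

```text
t: 16.62
eef_pos: [537.4, -176.9, 115.1]
tcp_rot: [-1.568, -0.003, -1.029]
ft_force: [-0.5, 0.4, -1.2]
opening: 0.314
```

Emit:
apply_moves(
  increments=[
    [[0,0.1,0],[0,0,0],1.5],
    [[0,0.1,0],[0,0,0],1.5],
    [[0,0.1,0],[0,0,0],1.5],
    [[0,0.05,0],[0,0,0],1.5],
    [[0,0,0],[0,0,0],1.5],
  ],
)

```text
t: 17.25
eef_pos: [537.4, -176.9, 111.3]
tcp_rot: [-1.568, -0.003, -1.029]
ft_force: [-0.4, -0.8, -1.1]
opening: 0.307
```

Emit:
apply_moves(
  increments=[
    [[0,0.1,0],[0,0,0],1.5],
    [[0,0.1,0],[0,0,0],1.5],
    [[0,0,0],[0,0,0],1.5],
    [[0,0,0],[0,0,0],1.5],
    [[0,0,0],[0,0,0],1.5],
  ],
)

```text
t: 17.88
eef_pos: [537.4, -176.9, 109.2]
tcp_rot: [-1.568, -0.003, -1.029]
ft_force: [-0.1, -0.1, -1.0]
opening: 0.315
```

Emit:
apply_moves(
  increments=[
    [[0,0.12,0],[0,0,0],1.5],
    [[0,0.12,0],[0,0,0],1.5],
    [[0,0.12,0],[0,0,0],1.5],
    [[0,0.12,0],[0,0,0],1.5],
    [[0,0,0],[0,0,0],1.5],
  ],
)

```text
t: 18.5
eef_pos: [537.4, -176.9, 104.0]
tcp_rot: [-1.568, -0.003, -1.029]
ft_force: [1.0, 0.5, -0.3]
opening: 0.313
```

Emit:
apply_moves(
  increments=[
    [[0,0.1,0],[0,0,0],1.5],
    [[0,0.1,0],[0,0,0],1.5],
    [[0,0.1,0],[0,0,0],1.5],
    [[0,0,0],[0,0,0],1.5],
    [[0,0,0],[0,0,0],1.5],
  ],
)

```text
t: 19.12
eef_pos: [537.5, -176.9, 100.8]
tcp_rot: [-1.568, -0.003, -1.029]
ft_force: [0.2, -0.8, -0.3]
opening: 0.31
```

Emit:
apply_moves(
  increments=[
    [[0,0.08,0],[0,0,0],1.5],
    [[0,0.06,0],[0,0,0],1.5],
    [[0,0.05,0],[0,0,0],1.5],
    [[0,0,0],[0,0,0],1.5],
    [[0,0,0],[0,0,0],1.5],
  ],
)

```text
t: 19.75
eef_pos: [537.5, -176.9, 98.9]
tcp_rot: [-1.568, -0.003, -1.029]
ft_force: [0.8, -1.1, -0.1]
opening: 0.314
```

Emit:
apply_moves(
  increments=[
    [[0,0.05,0],[0,0,0],1.5],
    [[0,0.05,0],[0,0,0],1.5],
    [[0,0.05,0],[0,0,0],1.5],
    [[0,0,0],[0,0,0],1.5],
    [[0,0,0],[0,0,0],1.5],
  ],
)

```text
t: 20.38
eef_pos: [537.6, -176.9, 98.1]
tcp_rot: [-1.568, -0.003, -1.029]
ft_force: [-0.1, 0.9, 0.8]
opening: 0.309
```

Emit:
apply_moves(
  increments=[
    [[0,0.08,0],[0,0,0],1.5],
    [[0,0.08,0],[0,0,0],1.5],
    [[0,0,0],[0,0,0],1.5],
    [[0,0,0],[0,0,0],1.5],
    [[0,0,0],[0,0,0],1.5],
  ],
)

```text
t: 21.0
eef_pos: [537.6, -177.0, 98.1]
tcp_rot: [-1.568, -0.004, -1.029]
ft_force: [-0.8, 0.9, 3.1]
opening: 0.314
```

Emit:
apply_moves(
  increments=[
    [[0,0,0],[0,5,0],1.5],
    [[0,0,0],[0,5,0],1.5],
    [[0,0,0],[0,5,0],1.5],
    [[0,0,0],[0,5,0],1.5],
    [[0,0,0],[0,5,0],1.5],
  ],
)

```text
t: 21.62
eef_pos: [538.6, -178.8, 98.1]
tcp_rot: [-1.564, -0.006, -1.477]
ft_force: [-2.5, 1.4, 5.0]
opening: 0.313
```

Run:
```python
from h import *
s=readout.state();print(s['eef_pos'],s['tcp_rot'],s['ft_force'],s['moment'],s['joints'])
```

```text
[ 538.55163307 -178.77589625   98.07806959] [-1.56432858 -0.00576558 -1.47706231] [-2.45849268  1.36258333  4.95265853] [0.09394888 0.55873754 0.06656281] [-0.43608452  0.55222217  1.82440293 -0.0024861   0.7564743  -0.52803639]
```

Emit:
apply_moves(
  increments=[
    [[-0.1,0,-0.05],[0,5,0],1.5],
    [[-0.1,0,-0.03],[0,5,0],1.5],
    [[-0.06,0,0],[0,5,0],1.5],
    [[-0.04,0,0],[0,5,0],1.5],
    [[-0.04,0,0],[0,5,0],1.5],
  ],
)

```text
t: 22.25
eef_pos: [538.1, -178.7, 98.1]
tcp_rot: [-1.56, -0.007, -1.926]
ft_force: [-3.4, -2.3, 4.0]
opening: 0.314
```

Run:
```python
from h import *
s=readout.state();print(s['eef_pos'],s['tcp_rot'],s['ft_force'],s['moment'])
r=R.from_euler('xyz',s['tcp_rot']); print(r.inv().apply(np.array([537.5,-176.95,98.1])-s['eef_pos']))
```

```text
[ 538.07222402 -178.65643364   98.1185141 ] [-1.56006613 -0.00705177 -1.92563713] [-3.35221963 -2.31563222  3.96555916] [-0.54610873  0.82978745  0.19350607]
[-1.40140749 -0.00348761 -1.12948827]
```

Emit:
apply_moves(
  increments=[
    [[-0.1,0,-0.06],[0,5,0],1.5],
    [[-0.08,0,-0.05],[0,5,0],1.5],
    [[-0.06,0,-0.03],[0,5,0],1.5],
    [[-0.05,0,-0.02],[0,5,0],1.5],
    [[-0.05,0,-0.02],[0,5,0],1.5],
  ],
)

```text
t: 22.88
eef_pos: [537.1, -178.7, 98.2]
tcp_rot: [-1.555, -0.008, -2.37]
ft_force: [-3.3, -1.5, 5.4]
opening: 0.311
```

```bash
cat > d.py <<'E'
from h import *
s=readout.state();print(s['eef_pos'],s['tcp_rot'],s['ft_force'],s['moment'])
r=R.from_euler('xyz',s['tcp_rot']); print(r.inv().apply(np.array([537.5,-176.95,98.1])-s['eef_pos']))
E
python3 d.py
```

```text
[ 537.1114057  -178.73765122   98.16357321] [-1.55489975 -0.00801438 -2.36965214] [-3.29577361 -1.48739039  5.35976465] [-0.46869272  0.87054237  0.76355038]
[-1.52584611  0.03528649 -1.01059016]
```

Emit:
apply_moves(
  increments=[
    [[-0.08,0,-0.06],[0,5,0],1.5],
    [[-0.06,0,-0.05],[0,5,0],1.5],
    [[-0.05,0,-0.03],[0,5,0],1.5],
    [[0,0,0],[0,0,0],1.5],
    [[0,0,0],[0,0,0],1.5],
  ],
)

```text
t: 23.5
eef_pos: [536.3, -178.0, 98.2]
tcp_rot: [-1.553, -0.008, -2.633]
ft_force: [-1.8, -0.5, 4.2]
opening: 0.315
```

```bash
python3 d.py
```

```text
[ 536.31654433 -178.04415265   98.21935589] [-1.55252699 -0.00793262 -2.63265631] [-1.78021266 -0.50322528  4.20063305] [0.12484883 0.53350547 0.31769987]
[-1.5674903   0.09998635 -0.38073622]
```

Emit:
apply_moves(
  increments=[
    [[-0.08,0,-0.03],[0,4,0],1.5],
    [[-0.06,0,-0.02],[0,4,0],1.5],
    [[0,0,0],[0,3,0],1.5],
    [[0,0,0],[0,0,0],1.5],
    [[0,0,0],[0,0,0],1.5],
  ],
)

```text
t: 24.12
eef_pos: [537.1, -177.8, 98.2]
tcp_rot: [-1.55, -0.005, -2.821]
ft_force: [-1.1, -0.7, 3.1]
opening: 0.312
```

```bash
python3 d.py
python3 - <<'E'
from h import *
p,W=snap('wrist','w9.png')
print(find(p,W,'key'),find(p,W,'key_bow'))
cv2.imwrite('pics/v9.png',cv2.resize(p['img'][172:292,176:336,::-1],(800,600),interpolation=cv2.INTER_CUBIC))
E
```

```text
[ 537.07892365 -177.79558288   98.23930582] [-1.5503229  -0.00530179 -2.8214408 ] [-1.06127593 -0.73234111  3.1120918 ] [-0.06795547  0.50643811  0.1343095 ]
[-0.66652365  0.12202725 -0.67273871]
[(array([ 541.2, -176.5,   71. ]), 0.62, array([251., 218.]))] [(array([ 535.3, -178.5,  120.4]), 0.55, array([253., 258.])), (array([ 541.5, -176.9,   67.8]), 0.25, array([252., 216.]))]
```

View pics/v9.png

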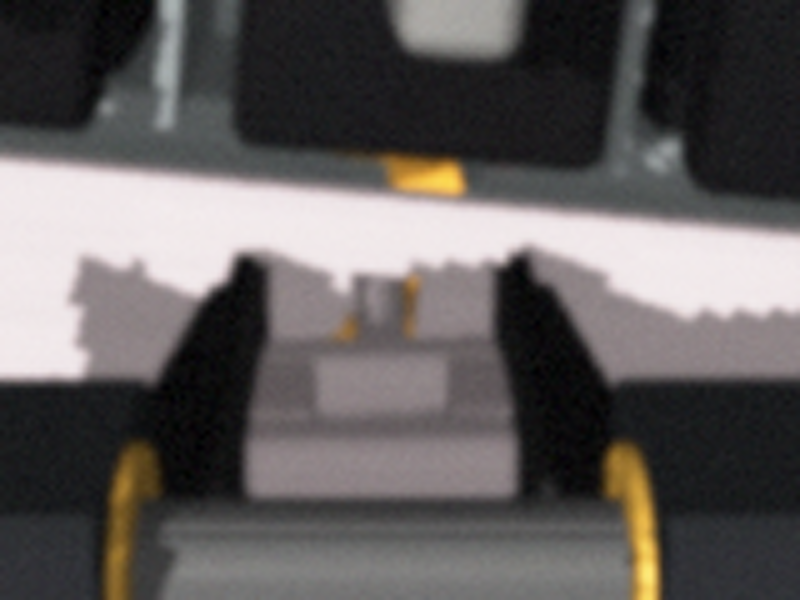

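The bow sits square in the fingers with its lower edge close above the rail, turned about 1.4 rad, so the key is home and turned. Release it, rise, and go to the bar.

Emit:
apply_moves(
  increments=[
    [[0,0,0],[0,0,0],3.6],
    [[0,0,0],[0,0,0],4.5],
    [[0,0,0],[0,0,0],4.5],
    [[0,-0.5,0],[0,0,0],4.5],
    [[0,-1.5,0],[0,0,0],4.5],
  ],
)

```text
t: 24.9
eef_pos: [536.8, -177.1, 117.8]
tcp_rot: [-1.552, -0.007, -2.822]
ft_force: [-0.7, -0.8, 0.4]
opening: 0.476
```

Emit:
apply_moves(
  increments=[
    [[0,-2,0],[0,0,0],4.5],
    [[0,-2,0],[0,0,0],4.5],
    [[0,-1,0],[0,0,0],5],
    [[0,0,0],[0,0,0],5],
    [[0,0,0],[0,0,0],5],
  ],
)

```text
t: 25.52
eef_pos: [537.2, -176.1, 173.1]
tcp_rot: [-1.549, -0.004, -2.822]
ft_force: [-0.2, 0.1, 0.2]
opening: 0.527
```

```bash
python3 d.py
python3 - <<'E'
from h import *
p,W=snap('wrist','w10.png')
for n in 'key key_bow keyhole pack_bar pack'.split(): print(n,find(p,W,n)[:2])
cv2.imwrite('pics/v10.png',cv2.resize(p['img'][100:292,128:384,::-1],(800,600),interpolation=cv2.INTER_CUBIC))
plan([609.2,-161.3,150],0.214-np.pi,5)
E
```

```text
[ 537.24489286 -176.09991986  173.12575529] [-1.54949897 -0.00368122 -2.82196756] [-0.18262454  0.12720057  0.23081392] [-0.07768801  0.1174814   0.00788253]
[-0.25126875 75.02721765 -0.71073809]
key [(array([ 542.1, -176.5,   69.3]), 0.73, array([252., 191.]))]
key_bow [(array([ 540.1, -183.2,  118.6]), 0.6, array([259., 211.]))]
keyhole [(array([ 535.3, -177.8,   93.4]), 0.78, array([251., 205.])), (array([5.357e+02, 8.550e+01, 3.000e-01]), 0.64, array([ 41., 115.]))]
pack_bar []
pack [(array([ 610.1, -160.1,    6.7]), 0.91, array([255., 119.]))]
[[-1.46, 0.46, 0.16], [-0.2, 1.2, 0.0]]
[[-1.46, 0.46, 0.13], [-0.3, 1.2, 0.0]]
[[-1.47, 0.46, 0.1], [-0.2, 1.2, 0.1]]
[[-1.47, 0.46, 0.08], [-0.3, 1.2, 0.0]]
[[-1.46, 0.45, 0.05], [-0.2, 1.3, 0.1]]
```

View pics/v10.png

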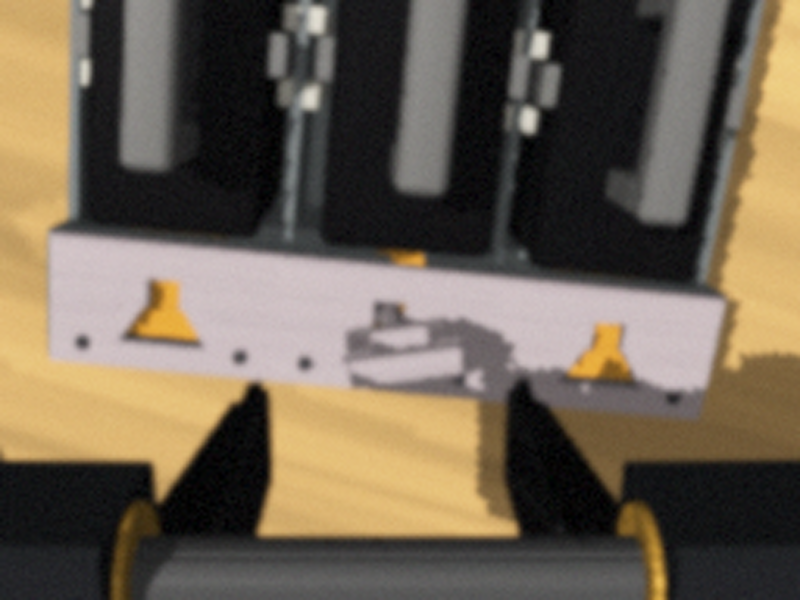

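The key stands in the lock, its bow turned about 0.22 rad short of the cradle's y, which is exactly the 1.35 rad stop. Now to the pack's bar.

Emit:
apply_moves(
  increments=[
    [[-1.6,0,0.2],[-0.2,-1.2,0],5],
    [[-1.6,0,0.1],[-0.3,1.2,0],5],
    [[-1.5,0.5,0.1],[-0.3,2.4,0],5],
    [[-1.5,0.5,0.1],[-0.3,2.4,0],5],
    [[-1.0,0.5,0],[-0.2,1.2,0],5],
  ],
)

```text
t: 26.45
eef_pos: [613.6, -157.9, 157.1]
tcp_rot: [-1.573, -0.003, -2.931]
ft_force: [-0.1, -0.0, 0.4]
opening: 0.524
```

Emit:
apply_moves(
  increments=[
    [[0,0,0],[0,0,0],5],
    [[0,0,0],[0,0,0],5],
    [[0,0,0],[0,0,0],5],
    [[0,0,0],[0,0,0],5],
    [[0,0,0],[0,0,0],5],
  ],
)

```text
t: 27.08
eef_pos: [613.6, -157.7, 157.0]
tcp_rot: [-1.574, -0.003, -2.93]
ft_force: [0.2, 0.2, -0.6]
opening: 0.524
```

Run:
```python
from h import *
s=readout.state();print(s['eef_pos'],s['tcp_rot'])
p,W=snap('wrist','w11.png')
for n in 'pack_bar pack key_bow'.split(): print(n,find(p,W,n)[:3])
plan([609.2,-161.3,97],0.214-np.pi,5)
```

```text
[ 613.5716149  -157.72676055  156.97153385] [-1.57358105 -0.00319707 -2.93039978]
pack_bar [(array([ 610.7, -163.2,  116.8]), 0.84, array([258., 222.]))]
pack [(array([ 611.4, -161.3,    3. ]), 0.77, array([255., 186.])), (array([ 533.1, -182. ,   93. ]), 0.73, array([259., 289.]))]
key_bow [(array([ 540.2, -183.1,  116. ]), 0.57, array([262., 298.])), (array([ 626.6, -232.1,    5.8]), 0.28, array([315., 186.]))]
[[0.1, 1.2, 0.06], [0.0, -0.0, 0.0]]
[[0.1, 1.2, 0.06], [0.0, -0.0, 0.0]]
[[0.1, 1.19, 0.05], [0.1, -0.1, 0.1]]
[[0.1, 1.2, 0.05], [0.0, -0.0, 0.0]]
[[0.1, 1.19, 0.06], [0.1, -0.1, 0.1]]
```

Emit:
apply_moves(
  increments=[
    [[0.1,1.2,0.06],[0,0,0],5],
    [[0.1,1.2,0.06],[0,0,0],5],
    [[0.1,1.2,0.05],[0,0,0],5],
    [[0.1,1.2,0.05],[0,0,0],5],
    [[0.05,0.9,0.05],[0,0,0],5],
  ],
)

```text
t: 27.9
eef_pos: [609.0, -161.2, 95.3]
tcp_rot: [-1.574, -0.004, -2.93]
ft_force: [0.1, -0.7, 0.4]
opening: 0.528
```

Emit:
apply_moves(
  increments=[
    [[0,0,0],[0,0,0],5],
    [[0,0,0],[0,0,0],4],
    [[0,0,0],[0,0,0],3],
    [[0,0,0],[0,0,0],2],
    [[0,0,0],[0,0,0],1],
  ],
)

```text
t: 28.52
eef_pos: [609.3, -161.9, 95.6]
tcp_rot: [-1.573, -0.004, -2.93]
ft_force: [-1.5, -8.8, 2.9]
opening: 0.165
```

Emit:
apply_moves(
  increments=[
    [[0,0,0],[0,0,0],0.5],
    [[0,0,0],[0,0,0],0.5],
    [[0,0,0],[0,0,0],0.5],
    [[0,-0.1,0],[0,0,0],0.5],
    [[0,-0.1,0],[0,0,0],0.5],
  ],
)

```text
t: 29.15
eef_pos: [609.2, -161.6, 96.3]
tcp_rot: [-1.574, -0.004, -2.93]
ft_force: [3.3, -1.7, -11.3]
opening: 0.142
```

Emit:
apply_moves(
  increments=[
    [[0,-0.15,0],[0,0,0],0.5],
    [[0,-0.2,0],[0,0,0],0.5],
    [[0,-0.2,0],[0,0,0],0.5],
    [[0,-0.2,0],[0,0,0],0.5],
    [[0,-0.2,0],[0,0,0],0.5],
  ],
)

```text
t: 29.78
eef_pos: [609.0, -161.1, 105.8]
tcp_rot: [-1.575, -0.005, -2.93]
ft_force: [3.1, 1.3, -6.8]
opening: 0.144
```

Emit:
apply_moves(
  increments=[
    [[0,-0.5,0],[0,0,0],0.5],
    [[0,-0.8,0],[0,0,0],0.5],
    [[0,-0.8,0],[0,0,0],0.5],
    [[0,-0.8,0],[0,0,0],0.5],
    [[0,-0.8,0],[0,0,0],0.5],
  ],
)

```text
t: 30.4
eef_pos: [608.9, -161.1, 145.4]
tcp_rot: [-1.575, -0.005, -2.93]
ft_force: [1.2, -0.4, -8.6]
opening: 0.147
```

Emit:
apply_moves(
  increments=[
    [[0,-1.5,0],[0,0,0],0.5],
    [[0,-1.5,0],[0,0,0],0.5],
    [[0,-1.5,0],[0,0,0],0.5],
    [[0,-1.5,0],[0,0,0],0.5],
    [[0,-1.5,0],[0,0,0],0.5],
  ],
)

```text
t: 31.02
eef_pos: [608.7, -161.5, 226.4]
tcp_rot: [-1.575, -0.006, -2.93]
ft_force: [0.7, 0.1, -6.0]
opening: 0.145
```

Run:
```python
from h import *
s=readout.state();print(s['eef_pos'],s['tcp_rot'],s['ft_force'],s['joints'],s['opening'])
for c in ('wrist','top','scene'):
    p,W=snap(c)
    for n in 'lantern pack pack_bar'.split(): print(c,n,find(p,W,n)[:3])
```

```text
[ 608.69438562 -161.49118939  226.41860193] [-1.57497808 -0.00640991 -2.93016419] [ 0.71384517  0.0939548  -6.0369462 ] [-3.64177393e-01  4.90013993e-01  1.52678062e+00  2.07281366e-05
  1.13245136e+00  9.95195005e-01] 0.145176809510936
wrist lantern [(array([636.4, 142.5,  34.5]), 0.35, array([ 26., 107.]))]
wrist pack [(array([ 610.8, -159.3,  137.2]), 0.86, array([250., 197.])), (array([ 627.6, -231.4,    3.8]), 0.69, array([303., 169.]))]
wrist pack_bar [(array([ 608.4, -160. ,  135.6]), 0.73, array([251., 199.]))]
top lantern [(array([452. , 381. ,   2.9]), 0.66, array([155., 241.]))]
top pack []
top pack_bar [(array([454.9, 381.4,   1.9]), 0.17, array([155., 240.]))]
scene lantern [(array([448.4, 382. ,  -1. ]), 0.95, array([384., 257.])), (array([ 617.9, -227.6,    5.8]), 0.62, array([180., 149.])), (array([ 532.6, -180.1,  117.2]), 0.28, array([209., 116.]))]
scene pack [(array([ 602.2, -164.4,  134. ]), 0.84, array([191., 127.]))]
scene pack_bar [(array([ 607.4, -164.7,  245.1]), 0.76, array([182.,  94.])), (array([ 607.2, -164.3,   -0. ]), 0.71, array([196., 161.])), (array([643.7,  70.3,  25.1]), 0.42, array([239., 216.]))]
```

Run:
```python
from h import *
plan([450,255,200],-3.12,15)
```

```text
[[0.45, 0.18, -2.94], [0.0, 0.7, 0.0]]
[[0.49, 0.18, -2.93], [0.0, 0.7, 0.0]]
[[0.52, 0.18, -2.92], [0.0, 0.7, 0.0]]
[[0.56, 0.18, -2.92], [0.0, 0.7, 0.0]]
[[0.59, 0.18, -2.91], [0.0, 0.7, 0.0]]
[[0.63, 0.18, -2.9], [0.0, 0.7, 0.0]]
[[0.67, 0.18, -2.9], [0.0, 0.7, 0.0]]
[[0.7, 0.18, -2.89], [0.0, 0.7, 0.1]]
[[0.74, 0.18, -2.88], [0.0, 0.8, 0.0]]
[[0.77, 0.18, -2.87], [0.0, 0.7, 0.1]]
[[0.81, 0.18, -2.86], [0.0, 0.8, 0.0]]
[[0.85, 0.18, -2.84], [0.1, 0.7, 0.1]]
[[0.89, 0.18, -2.83], [0.0, 0.8, 0.0]]
[[0.92, 0.18, -2.82], [0.1, 0.7, 0.1]]
[[0.96, 0.17, -2.81], [0.0, 0.8, 0.0]]
```

Emit:
apply_moves(
  increments=[
    [[0.4,0,-1.5],[0,0.7,0],0.5],
    [[0.5,0,-2.8],[0,0.7,0],0.5],
    [[0.5,0.1,-2.8],[0,0.7,0],0.5],
    [[0.6,0.1,-2.8],[0,0.7,0],0.5],
    [[0.6,0.1,-2.8],[0,0.7,0],0.5],
  ],
)

```text
t: 32.25
eef_pos: [556.6, -36.0, 222.1]
tcp_rot: [-1.576, -0.008, -2.998]
ft_force: [-0.1, 0.6, -5.9]
opening: 0.144
```

Emit:
apply_moves(
  increments=[
    [[0.6,0.2,-2.8],[0,0.7,0],0.5],
    [[0.7,0.2,-2.8],[0,0.7,0],0.5],
    [[0.7,0.2,-2.8],[0,0.7,0],0.5],
    [[0.7,0.2,-2.8],[0,0.7,0],0.5],
    [[0.8,0.2,-2.8],[0,0.7,0],0.5],
  ],
)

```text
t: 32.88
eef_pos: [499.5, 106.6, 213.9]
tcp_rot: [-1.576, -0.007, -3.062]
ft_force: [0.3, 0.0, -6.9]
opening: 0.15
```

Emit:
apply_moves(
  increments=[
    [[0.8,0.2,-2.6],[0,0.7,0],0.5],
    [[0.9,0.2,-2.4],[0,0.7,0],0.5],
    [[0.9,0,-1.6],[0,0.7,0],0.5],
    [[0.5,0,-0.8],[0,0.7,0],0.5],
    [[0,0,0],[0,0,0],0.5],
  ],
)

```text
t: 33.5
eef_pos: [457.9, 184.2, 211.4]
tcp_rot: [-1.577, -0.007, -3.111]
ft_force: [-0.2, 0.1, -6.7]
opening: 0.147
```

Run:
```python
from h import *
s=readout.state();print(s['eef_pos'],s['tcp_rot'],s['ft_force'],s['joints'],s['opening'])
for c in ('top','scene'):
    p,W=snap(c,c+'2.png')
    for n in 'lantern pack pack_bar key'.split(): print(c,n,find(p,W,n)[:3])
plan([450,255,100],-3.12,10)
```

```text
[457.9241179  184.23784186 211.42773001] [-1.57673179 -0.0065017  -3.11109559] [-0.23739729  0.09895974 -6.70257983] [0.24461394 0.31053677 1.87467124 0.00875736 0.96149468 1.77990233] 0.14665620387250194
top lantern [(array([ 4.524e+02,  3.804e+02, -2.000e-01]), 0.64, array([155., 241.]))]
top pack []
top pack_bar []
top key [(array([ 537.4, -176. ,   71.2]), 0.43, array([354., 210.])), (array([592.1, 279.2,  -1.7]), 0.39, array([190., 192.]))]
scene lantern [(array([643.2,  68.9,  25.3]), 0.75, array([239., 215.])), (array([447.7, 383.7,  -1.6]), 0.74, array([385., 258.]))]
scene pack [(array([456.1, 181.7, 123.4]), 0.94, array([328., 179.])), (array([ 606.8, -166.5,   -1.4]), 0.55, array([196., 161.]))]
scene pack_bar [(array([459.2, 184.8, 229.9]), 0.62, array([337., 151.]))]
scene key [(array([672.3, 304.8,   3. ]), 0.72, array([297., 295.])), (array([587.4, 279.2,  -0.6]), 0.52, array([314., 264.])), (array([ 534. , -179.1,   72.1]), 0.43, array([210., 128.]))]
[[0.06, 1.12, -0.71], [0.0, 0.0, 0.0]]
[[0.06, 1.12, -0.71], [0.0, 0.0, 0.0]]
[[0.06, 1.12, -0.71], [0.0, 0.1, 0.0]]
[[0.06, 1.11, -0.71], [0.0, 0.0, 0.1]]
[[0.06, 1.12, -0.71], [0.1, 0.1, 0.0]]
[[0.06, 1.11, -0.71], [0.0, 0.0, 0.1]]
[[0.06, 1.11, -0.71], [0.1, 0.1, 0.0]]
[[0.06, 1.11, -0.71], [0.0, 0.0, 0.1]]
[[0.07, 1.12, -0.72], [0.1, 0.1, 0.0]]
[[0.07, 1.11, -0.71], [0.0, 0.0, 0.1]]
```

Emit:
apply_moves(
  increments=[
    [[0.1,0,-1.6],[0,0,0],0.5],
    [[0.1,0,-1.6],[0,0,0],0.5],
    [[0.1,0.5,-1.5],[0,0,0],0.5],
    [[0,0.8,-1.2],[0,0,0],0.5],
    [[0,1.0,-0.5],[0,0,0],0.5],
  ],
)

```text
t: 34.62
eef_pos: [453.4, 252.3, 187.4]
tcp_rot: [-1.577, -0.006, -3.112]
ft_force: [0.1, -0.9, -6.6]
opening: 0.148
```

Emit:
apply_moves(
  increments=[
    [[0,1.2,0],[0,0,0],0.5],
    [[0,1.2,0],[0,0,0],0.5],
    [[0,1.2,0],[0,0,0],0.5],
    [[0,1.0,0],[0,0,0],0.5],
    [[0,0.5,0],[0,0,0],0.5],
  ],
)

```text
t: 35.25
eef_pos: [452.6, 251.8, 131.5]
tcp_rot: [-1.576, -0.008, -3.112]
ft_force: [0.3, 1.0, -7.2]
opening: 0.142
```

Emit:
apply_moves(
  increments=[
    [[0,0.8,0],[0.3,0,0],0.5],
    [[0,0.8,0],[0,0,0],0.5],
    [[0,0.7,0],[0,0,0],0.5],
    [[0,0.4,0],[0,0,0],0.5],
    [[0,0.2,0],[0,0,0],0.5],
  ],
)

```text
t: 35.88
eef_pos: [452.8, 251.9, 100.7]
tcp_rot: [-1.571, -0.007, -3.113]
ft_force: [0.4, -1.1, -6.7]
opening: 0.147
```

Emit:
apply_moves(
  increments=[
    [[0,0.1,0],[0,0,0],0.5],
    [[0,0.1,0],[0,0,0],0.5],
    [[0,0.1,0],[0,0,0],0.5],
    [[0,0.1,0],[0,0,0],0.5],
    [[0,0,0],[0,0,0],0.5],
  ],
)

```text
t: 36.5
eef_pos: [453.0, 252.0, 96.9]
tcp_rot: [-1.571, -0.007, -3.112]
ft_force: [-0.9, 0.4, -6.9]
opening: 0.143
```

Emit:
apply_moves(
  increments=[
    [[0,0.12,0],[0,0,0],0.5],
    [[0,0.12,0],[0,0,0],0.5],
    [[0,0.12,0],[0,0,0],0.5],
    [[0,0.12,0],[0,0,0],0.5],
    [[0,0,0],[0,0,0],0.5],
  ],
)

```text
t: 37.12
eef_pos: [453.0, 252.0, 91.7]
tcp_rot: [-1.571, -0.007, -3.113]
ft_force: [-1.1, 0.3, -6.5]
opening: 0.143
```

Emit:
apply_moves(
  increments=[
    [[0,0.08,0],[0,0,0],0.5],
    [[0,0.08,0],[0,0,0],0.5],
    [[0,0.08,0],[0,0,0],0.5],
    [[0,0,0],[0,0,0],0.5],
    [[0,0,0],[0,0,0],0.5],
  ],
)

```text
t: 37.75
eef_pos: [452.9, 252.0, 89.6]
tcp_rot: [-1.571, -0.006, -3.112]
ft_force: [-0.7, -0.6, -4.5]
opening: 0.145
```

Emit:
apply_moves(
  increments=[
    [[0,0.06,0],[0,0,0],0.5],
    [[0,0.06,0],[0,0,0],0.5],
    [[0,0,0],[0,0,0],0.5],
    [[0,0,0],[0,0,0],0.5],
    [[0,0,0],[0,0,0],0.5],
  ],
)

```text
t: 38.38
eef_pos: [452.8, 251.9, 89.5]
tcp_rot: [-1.571, -0.006, -3.112]
ft_force: [-2.0, 0.1, -2.0]
opening: 0.146
```

Emit:
apply_moves(
  increments=[
    [[0,0,0],[0,0,0],1.8],
    [[0,0,0],[0,0,0],2.5],
    [[0,0,0],[0,0,0],3.5],
    [[0,0,0],[0,0,0],4],
    [[0,0,0],[0,0,0],4],
  ],
)

```text
t: 39.0
eef_pos: [454.0, 252.4, 90.1]
tcp_rot: [-1.572, -0.003, -3.112]
ft_force: [-0.4, 0.5, -0.4]
opening: 0.418
```

Emit:
apply_moves(
  increments=[
    [[0,-0.8,0],[0,0,0],4],
    [[0,-2,0],[0,0,0],4],
    [[0,-3,0],[0,0,0],4],
    [[0,-4,0],[0,0,0],4],
    [[0,-3,0],[0,0,0],4],
  ],
)

```text
t: 39.62
eef_pos: [453.6, 251.9, 222.1]
tcp_rot: [-1.571, -0.006, -3.112]
ft_force: [0.1, -1.5, -0.6]
opening: 0.423
```

Emit:
apply_moves(
  increments=[
    [[0,-1,2],[0,0,0],4],
    [[0,0,3],[0,0,0],4],
    [[0,0,3],[0,0,0],4],
    [[0,0,3],[0,0,0],4],
    [[0,0,0],[0,0,0],4],
  ],
)

```text
t: 40.25
eef_pos: [455.7, 135.1, 233.2]
tcp_rot: [-1.571, -0.005, -3.112]
ft_force: [-0.5, -0.1, 0.3]
opening: 0.42
```

Run:
```python
from h import *
s=readout.state();print(s['t'],s['eef_pos'],s['ft_force'])
for c in ('top','scene'):
    p,W=snap(c,c+'3.png')
    for n in 'lantern pack key key_bow'.split(): print(c,n,find(p,W,n)[:3])
a=cv2.imread('pics/scene3.png')[90:320,160:430]; cv2.imwrite('pics/v11.png',cv2.resize(a,None,fx=2.9,fy=2.6,interpolation=3))
```

```text
40.25 [455.70516918 135.14124729 233.16988657] [-0.48773255 -0.12846982  0.25233722]
top lantern [(array([451.1, 379.6,   4.5]), 0.57, array([155., 241.]))]
top pack []
top key [(array([ 5.893e+02,  2.787e+02, -4.000e-01]), 0.42, array([191., 193.])), (array([668.8, 305.8,   2.1]), 0.4, array([182., 166.])), (array([595.5, -94.2,   5.9]), 0.21, array([321., 191.]))]
top key_bow [(array([ 537.7, -182.1,  126. ]), 0.6, array([360., 210.])), (array([670.7, 309.6,  52.8]), 0.59, array([177., 162.])), (array([589. , 280.1,  51.9]), 0.56, array([187., 192.]))]
scene lantern [(array([447.5, 385.4,  -1.4]), 0.86, array([385., 258.])), (array([ 561.5, -172.2,   59.8]), 0.73, array([205., 137.]))]
scene pack [(array([451.5, 248.3,  -1. ]), 0.91, array([341., 222.]))]
scene key [(array([ 535.2, -181.3,   72.9]), 0.67, array([210., 128.])), (array([670.8, 303.9,   2.4]), 0.56, array([297., 294.])), (array([ 5.860e+02,  2.805e+02, -4.000e-01]), 0.44, array([315., 264.]))]
scene key_bow [(array([ 535.5, -181.4,  118.2]), 0.6, array([208., 116.])), (array([668.3, 303.9,  52.6]), 0.46, array([300., 286.]))]
```

View pics/v11.png

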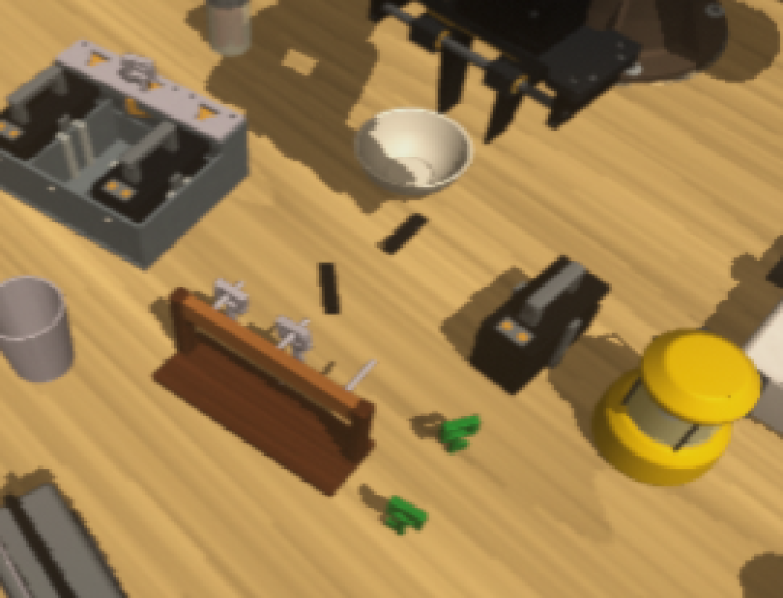

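The pack stands upright at crop (540,320), clear of the lantern (690,400) and about 132 mm from it middle to middle. The key stands in the middle lock at (135,70), the other keys hang on their nails, and the rest is where it was. Handing in.

```bash
python3 -c "
from cell import env
print(env.job_done())"
```

```text
the job is handed in; nothing more can be done
None
```

I handed in the finished job at about 40 s of robot time; the system gave no verdict. I took the key with the single side bit from the +y nail and lined it up with the slot I could see through the keyhole. It went fully home with only about 3 N of contact. I turned it clockwise to its stop and left it standing there, then lifted the middle pack straight out and set it down beside the lantern.

**Last checks:**
- **Pack:** upright on the plywood at about (452, 250) mm. It is roughly 132 mm from the lantern's middle, with a visible gap.
- **Lantern:** at about (449, 382) mm, unmoved within the networks' few mm of error.
- **Key:** its tip reads about 20 mm below the rail's face. After release the bow stood about 0.22 rad off the cradle's y, which matches the 1.35 rad stop.
- **Everything else:** the other two keys and packs, the bowl, the clips, the case and the tumbler look unmoved in the last picture.

**Disagreements:**
- The gripper turned about 0.1 rad further than the key did, probably slip or springing back on release.
- The top camera's network did not find the pack, so its position rests on the scene camera and the arm's own readout.

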